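Image the culture dishes with the sprung filter slide

TASK

Image the closed culture dishes colour by colour, first red, then green, then blue: slide the one or two dishes of that colour along the bench, never lifting them, to lie together wholly inside the white imaging spot with no other colour there, pull the sprung filter slide out until its pointer stands on the mark of that colour, hold it there for three seconds, and ease it gently all the way home without letting it snap back. Slide the imaged dishes wholly onto the black, yellow-edged mat before you bring the next colour, and at the end leave every dish there, the filter slide home, and the bottle and timer where they stand.

Things in the scene. Friction and masses are not known exactly. Their poses are not given: they have to be found in the camera images.
- imager: fluorescence imager: white box, black top, 150 mm tall, with a low white filter housing (55 mm) on its right. Origin on the bench at the centre of the imaging spot; x points from the spot to the box (front face at x = 200 mm), y left, z up. A lens snout reaches out to x = 140 mm, above z = 95 mm. The filter slide's rail and white ruler, 24 mm high, stand at x = 25 to 200 mm, y = -230 to -155 mm
- spot (a point): centre of the round white imaging spot, 150 mm across with a black rim outside it, flush with the bench (z = 0)
- filter_slide (a joint): how far the filter slide is pulled out, m: 0 = home, stop at 0.1; it moves along the imager's -x (towards the robot). A spring pulls it home with 4.8 N at 0, rising 1.2 N per 10 mm (14.4 N at 80 mm); it snaps back when let go. Pointer on the red mark at 0.030, green at 0.055, blue at 0.080
- slide_grip (a point): grip point in the slide's upright black handle plate: 14 mm thick along the imager's x, 44 mm wide along its y, from z = 20 to 78 mm; this point lies in its middle 58 mm above the bench and moves with the slide. Behind it (imager's +x) the slide's bar lies below z = 29 mm. Take it from above, fingers in front and behind
- pointer (a point): mark end of the slide's thin black pointer, over the white ruler 45 mm to the imager's -y side of the slide, 55 mm behind the handle; moves with the slide
- mat: finished mat: black rectangle with a yellow border, flush with the bench, 200 mm along its x, 290 mm along its y; origin at its centre. Dishes count as wholly on it when their 25 mm radius lies inside
- mark_red (a point): centre of the red stripe on the ruler, 8 mm wide along the slide, 30 mm before the home line: the slide is on it when the pointer stands over it (imager's x equal)
- mark_green (a point): centre of the green stripe on the ruler, 8 mm wide along the slide, 55 mm before the home line: the slide is on it when the pointer stands over it (imager's x equal)
- mark_blue (a point): centre of the blue stripe on the ruler, 8 mm wide along the slide, 80 mm before the home line: the slide is on it when the pointer stands over it (imager's x equal)
- dish_red_a: closed round culture dish with a red lid, 50 mm in diameter, 14 mm high, about 50 g; origin at the centre of its underside, on the bench. May be absent
- dish_red_b: closed round culture dish with a red lid, 50 mm in diameter, 14 mm high, about 50 g; origin at the centre of its underside, on the bench. May be absent
- dish_green: closed round culture dish with a green lid, 50 mm in diameter, 14 mm high, about 50 g; origin at the centre of its underside, on the bench
- dish_blue: closed round culture dish with a blue lid, 50 mm in diameter, 14 mm high, about 50 g; origin at the centre of its underside, on the bench
- media_bottle: bystander: amber bottle with orange cap, 64 mm in diameter, 150 mm tall; origin under its centre
- timer: bystander: white bench timer 60 x 70 x 22 mm; origin under its centre
Not all that is in view belongs to the job. Leave any orange or purple look-alike of the dish_red_b alone. Leave any orange look-alike of the dish_green alone.

How it is judged (in metres and radians):
On the way, in this order (a step that is already met when the one before it is completed fails the run):
1. every red dish wholly on the imaging spot, no other colour touching it, and the pointer on the red mark (within 4 mm) (horizontal distance between each of dish_red_a, dish_red_b and spot below 0.052 m and horizontal distance between each of dish_green, dish_blue and spot above 0.098 m and value of joint filter_slide between 0.026 and 0.034 m), for 2.5 s.
2. the filter slide home again and every red dish wholly on the mat (x of dish_red_a in the frame of mat between -0.077 and 0.077 m and y of dish_red_a in the frame of mat between -0.122 and 0.122 m and x of dish_red_b in the frame of mat between -0.077 and 0.077 m and y of dish_red_b in the frame of mat between -0.122 and 0.122 m and value of joint filter_slide below 0.004 m), for 0.2 s.
3. every green dish wholly on the imaging spot, no other colour touching it, and the pointer on the green mark (within 4 mm) (horizontal distance between each of dish_red_a, dish_red_b, dish_blue and spot above 0.098 m and horizontal distance between dish_green and spot below 0.052 m and value of joint filter_slide between 0.051 and 0.059 m), for 2.5 s.
4. the filter slide home again and every green dish wholly on the mat (x of dish_green in the frame of mat between -0.077 and 0.077 m and y of dish_green in the frame of mat between -0.122 and 0.122 m and value of joint filter_slide below 0.004 m), for 0.2 s.
5. every blue dish wholly on the imaging spot, no other colour touching it, and the pointer on the blue mark (within 4 mm) (horizontal distance between each of dish_red_a, dish_red_b, dish_green and spot above 0.098 m and horizontal distance between dish_blue and spot below 0.052 m and value of joint filter_slide between 0.076 and 0.084 m), for 2.5 s.
6. the filter slide home again and every blue dish wholly on the mat (x of dish_blue in the frame of mat between -0.077 and 0.077 m and y of dish_blue in the frame of mat between -0.122 and 0.122 m and value of joint filter_slide below 0.004 m), for 0.2 s.
At the end, for the whole second after the job is handed in: Every dish lies at rest, flat and wholly on the mat (centre within 77 mm of its middle along its x and 122 mm along its y), and the filter slide is home (within 4 mm) (all of step 6 and x of dish_red_a in the frame of mat between -0.077 and 0.077 m and y of dish_red_a in the frame of mat between -0.122 and 0.122 m and height (world z) of each of dish_red_a, dish_red_b, dish_green, dish_blue below 0.004 m and linear speed of each of dish_red_a, dish_red_b, dish_green, dish_blue below 0.02 m/s and x of dish_red_b in the frame of mat between -0.077 and 0.077 m and y of dish_red_b in the frame of mat between -0.122 and 0.122 m and x of dish_green in the frame of mat between -0.077 and 0.077 m and y of dish_green in the frame of mat between -0.122 and 0.122 m); the robot touches nothing.
It fails at once if a dish lifted off the bench or tipped (height (world z) of any of dish_red_a, dish_red_b, dish_green, dish_blue above 0.012 m or angle between any of dish_red_a, dish_red_b, dish_green, dish_blue's own z axis and vertical above 0.3 rad).
It fails at once if the filter slide snaps back (faster than 0.3 m/s) (velocity of joint filter_slide below -0.3 m/s).
It fails at once if the bottle or timer pushed away (30 mm) (distance of any of media_bottle, timer from where it was at the start of the episode above 0.03 m).
Of dish_red_a, dish_red_b only 1 to 2 are there at a start; the rules pass over those that are not, and their reading is None.
At some moment in a run one of dish_red_a, dish_red_b, dish_green, dish_blue may be knocked a few centimetres aside while the robot is not near it.
It also fails if it takes over 210 s, if anything falls off the work surface, if the arm or the gripper's body presses on something with over 40 N, if the wrist force passes 120 N, or if a joint passes its speed limit or range.

ROBOT

A 6-joint arm with a two-finger parallel gripper is mounted at the origin on the work surface. World frame = base frame: x ahead of the robot, y to its left, z up, the work surface at z = 0. Lengths are in mm, angles in rad, forces in N, time in s.
With the tool pointing down it reaches from about 275 to 750 mm from the base axis. Payload 10.2 kg.
Tool frame: the origin (TCP) lies at the very end of the fingers, on their centre line; the grasp point (between the pads) lies r.pinch_z behind it (r.pinch_z is the distance from the TCP to the grasp point, in mm); z points along the fingers, y is the line along which they close (so a half turn about z gives the same grasp; the last joint's range is limited). The gripper opens to 88 mm and grips with 3 to 60 N. Pads are 18 mm wide; open, the fingers measure 123 mm over their backs; the gripper's body (75 mm by 187 mm) begins 45 mm behind the grasp point.
Start: joints at [-1.39, 0.313, 1.498, -0, 1.331, -0.223], TCP at [206.269, -482.788, 208.52] pointing down, gripper open.
Joint ranges: [-2.94, 2.94], [-0.97, 2.17], [0.19, 2.56], [-1.23, 4.37], [0.02, 3.11], [-2.88, 2.88]. Speed limits (rad/s): [2.39, 2.39, 3.01, 3.14, 3.14, 3.14].

INTERFACE

Orientations are given as a unit quaternion [x, y, z, w].
In Python, from plant import readout, cams, r gives the robot as it stands.
- The arm moves only by the tool carry_out, never from a script. Its argument "increments" is a list of rows, each a list of 7 numbers: the shift along the world's x, y, z in mm, then the turn, a rotation vector about the world's x, y, z in rad, then the finger opening in mm, from 0 to 88.1. In form: [[dx, dy, dz, rx, ry, rz, grip], ...]. A call has exactly 8 rows; each row is the pose to reach, as a shift and turn from the pose commanded when the call began; what a row does not reach only later rows make up. A row lasts 1/10 s, in which the tool goes at most 50 mm and 8.59 degrees, less where a joint would pass 70% of its speed; a pose out of reach is approached as far as the arm can. A call with a gripper value outside its range is refused whole. The fingers move at their own pace and stop on an object; the grip force is fixed at half the most. Time passes only in rows, so rows that repeat a pose let the fingers close, or fill a call up. It gives the time, the measured TCP pose, the force, the opening and the grip force at its end, in the units of the state.
- readout.sense(): the state, without advancing time (a new reading comes with each control period).
- cams.get_image(name): name is "scene" or "top" or "wrist"; returns a dict with "pixels" (384x512x3 uint8, blue, green, red), "fx", "fy", "cx", "cy" (pixels), "eye" and "attitude" of the camera in the world; the wrist camera has in their place "mount" (4x4, takes a point from camera to tool coordinates, whose origin is the TCP and whose axes are the flange's). Camera axes: x right, y down, z forward; pixel columns grow to the right and rows downward; lengths in mm; the calibration is good to about 2 mm. A picture is of the moment at which its call begins: read the wrist's pose just before it. There is no depth.
- r.finish_job(): hands the job in; it is judged then, once.
The state is a dict: "t": time; "joint_pos": joint angles; "qvel": joint speeds; "joint_efforts": joint torques, N m; "ee_pos": TCP position; "tcp_rot": TCP orientation; "wrist_force": force on the tool from outside, world axes, zero at the start; "wrist_torque": the same for the moment, N m; "width": finger opening in mm; "grip_force": force on a finger pad.
Only numpy, scipy, OpenCV 4.12 (cv2) and the standard library are available. Lean on these libraries where they do the work, as an engineer would, in place of code of your own. Each camera call takes 0.05 s, during which the arm holds its last target. There are 200 camera calls.

## Working session

There is one attempt and no reset: what is moved stays moved. The work goes in short steps, Python scripts to look and compute and a tool call to move; the robot and the scene stay as the last step left them, time stands still between calls to the robot, and variables do not carry over. Pictures are saved under pics/ and viewed, at most 14 in all, crops included, and the job is handed in when it is done.

Besides the shell and the picture viewer there is one more tool, called after "Request:" as name([rows], argument=value, ...), one row to a line, values as JSON. carry_out: Moves the arm, as the interface text tells. Its arguments: {"type":"object","properties":{"increments":{"type":"array","items":{"type":"array","items":{"type":"number"}}}},"required":["increments"]}

```bash
ls; mkdir -p pics; cat > h.py <<'E'
from plant import readout, cams, r
import numpy as np, cv2
from scipy.spatial.transform import Rotation as R
def shot(n,f=None):
    d=cams.get_image(n)
    if f: cv2.imwrite('pics/'+f,d['pixels'])
    return d
def rot(a):
    a=np.array(a,float)
    return a if a.shape==(3,3) else R.from_quat(a).as_matrix()
def ground(d,u,v,z=0):
    ray=rot(d['attitude'])@np.array([(u-d['cx'])/d['fx'],(v-d['cy'])/d['fy'],1])
    e=np.array(d['eye'],float); return (e+ray*(z-e[2])/ray[2])[:2]
def proj(d,p):
    c=rot(d['attitude']).T@(np.array(p,float)-np.array(d['eye'])); return d['fx']*c[0]/c[2]+d['cx'],d['fy']*c[1]/c[2]+d['cy']
E
python3 - <<'E'
from h import *
for n in('top','scene'):
    d=shot(n,n+'0.png'); print({k:d[k] for k in d if k!='pixels'})
print(readout.sense(),r.pinch_z)
E
```

```text
pics
{'fx': 350.41355361811685, 'fy': 350.41355361811685, 'cx': 256.4814786744577, 'cy': 192.4721336558004, 'eye': array([433.24642847,  -4.81582189, 893.37095086]), 'attitude': array([ 0.7135578 , -0.69718089,  0.04398069, -0.05328944])}
{'fx': 450.22369451084296, 'fy': 450.22369451084296, 'cx': 254.24914718112078, 'cy': 194.34275103194258, 'eye': array([1058.59586921, -475.40953784, 1146.68684153]), 'attitude': array([ 0.87494785,  0.39198606, -0.11003433, -0.26211762])}
{'t': 0.1, 'joint_pos': array([-1.39036802e+00,  3.13390469e-01,  1.49832274e+00, -3.78859150e-05,
        1.33100563e+00, -2.23389851e-01]), 'qvel': array([-1.96181535e-04, -2.09926677e-03, -1.59187233e-03,  9.90813915e-04,
       -7.66073933e-05, -1.71714875e-03]), 'joint_efforts': array([ 3.70725160e-03, -4.02804387e+01, -2.52646315e+01,  6.96554594e-02,
        3.41809227e-02, -5.10574444e-05]), 'ee_pos': array([ 206.22857612, -482.53345528,  208.03459501]), 'tcp_rot': array([ 9.79684457e-01,  2.00544379e-01, -6.29950972e-06, -5.63354739e-04]), 'wrist_force': array([-0.28066955,  0.22347377,  0.52724043]), 'wrist_torque': array([ 0.01773073, -0.02593656, -0.01124608]), 'grip_force': 0.0, 'width': 88.34897951487362} 18.700000000000003
```

View pics/top0.png

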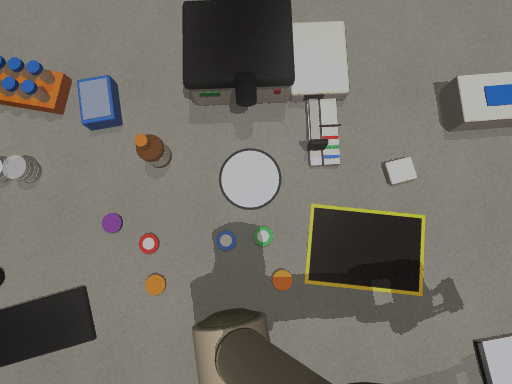

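View pics/scene0.png

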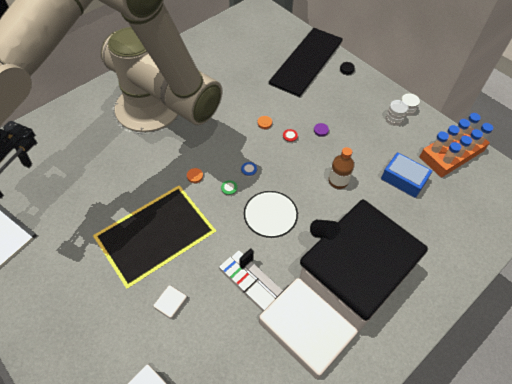

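The top view shows a red-ringed dish at (149,243), blue at (226,240) and green at (264,236). The look-alikes are orange at (155,285), orange/brown in shadow at (282,280) and purple at (112,222). The spot is at (250,179), the slide handle at (317,144) and the mat around (366,249). I'll confirm the colours in a crop.

```bash
cat >> h.py <<'E'
def blobs(d,z=14,pr=True):
    hsv=cv2.cvtColor(d['pixels'],cv2.COLOR_BGR2HSV); out={}
    for c,rs in dict(red=[(0,5),(172,180)],green=[(50,85)],blue=[(102,125)],orange=[(6,18)],purple=[(130,165)]).items():
        m=sum(cv2.inRange(hsv,(a,120,50),(b,255,255)) for a,b in rs)
        m=cv2.morphologyEx(m,cv2.MORPH_CLOSE,np.ones((3,3)))
        cs,_=cv2.findContours(m,cv2.RETR_EXTERNAL,cv2.CHAIN_APPROX_NONE)
        for k in cs:
            if len(k)>20:
                (u,v),q=cv2.minEnclosingCircle(k)
                if 5<q<16: out.setdefault(c,[]).append((round(u,1),round(v,1),round(q,1),ground(d,u,v,z).round(1).tolist()))
    return out
E
python3 - <<'E'
from h import *
d=shot('top'); b=blobs(d)
for c in b: print(c,b[c])
im=d['pixels']; cv2.imwrite('pics/crop1.png',cv2.resize(im[195:305,90:300],None,fx=3.6,fy=3.6,interpolation=cv2.INTER_CUBIC))
cv2.imwrite('pics/crop2.png',cv2.resize(im[85:175,290:360],None,fx=6,fy=6,interpolation=cv2.INTER_CUBIC))
# spot
g=cv2.cvtColor(im,cv2.COLOR_BGR2GRAY); m=(g>190).astype(np.uint8); m[:,:210]=0;m[:,290:]=0;m[:140]=0;m[220:]=0
n,l,s,c=cv2.connectedComponentsWithStats(m);i=1+s[1:,4].argmax();print('spot',c[i],s[i],ground(d,*c[i]))
hsv=cv2.cvtColor(im,cv2.COLOR_BGR2HSV); m=cv2.inRange(hsv,(22,120,80),(35,255,255))
k=max(cv2.findContours(m,cv2.RETR_EXTERNAL,2)[0],key=cv2.contourArea);q=cv2.minAreaRect(k);bx=cv2.boxPoints(q)
print('mat',q,[ground(d,*p).round(1).tolist() for p in bx],ground(d,*q[0]))
E
```

```text
red [(148.4, 243.1, 10.2, [421.5, 274.5]), (330.0, 137.0, 7.1, [703.9, -178.2])]
green [(262.6, 235.8, 9.6, [446.5, -9.7]), (332.0, 146.5, 6.0, [678.7, -183.2]), (209.0, 93.5, 10.0, [816.0, 140.0])]
blue [(225.6, 240.0, 9.7, [433.8, 82.3]), (331.0, 156.0, 7.1, [653.6, -180.5]), (498.4, 93.8, 16.0, [829.4, -618.0]), (0.0, 62.0, 6.0, [894.5, 708.1])]
orange [(154.9, 284.0, 10.7, [322.7, 252.0]), (281.9, 279.8, 10.5, [340.6, -59.2]), (147.0, 146.5, 15.4, [668.8, 294.7]), (20.5, 78.5, 5.5, [848.5, 646.9]), (1.5, 74.0, 6.2, [860.3, 699.8])]
purple [(111.3, 222.7, 9.6, [469.9, 371.6])]Traceback (most recent call last):
  File "<stdin>", line 8, in <module>
ValueError: attempt to get argmax of an empty sequence
```

View pics/crop1.png

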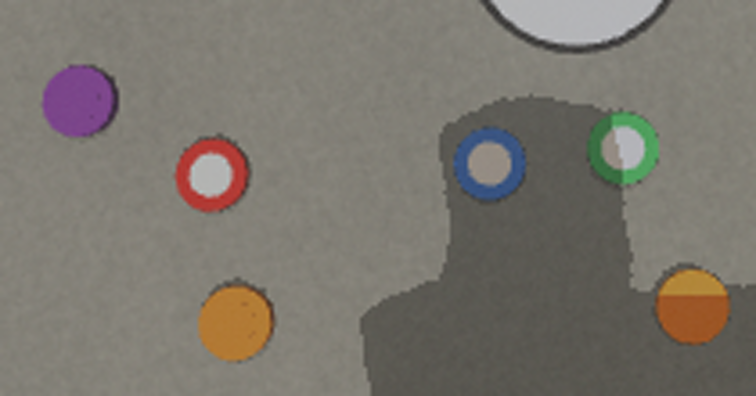

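View pics/crop2.png

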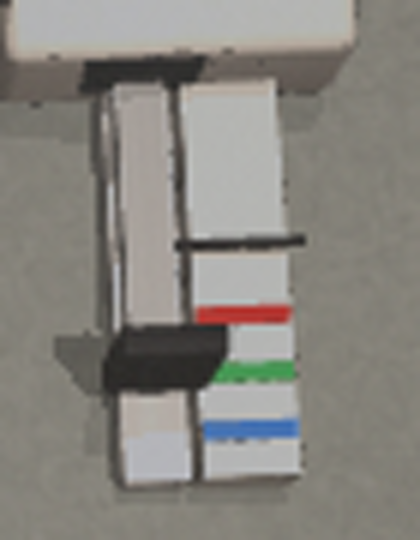

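The crop confirms one red-ringed dish (149,243), a blue one (226,240) and a green one (263,236). The solid orange and purple discs are look-alikes and stay put. The slide is home, with its pointer one mark-spacing before red. Next I'll fit the spot, the mat and the imager frame.

```bash
python3 - <<'E'
from h import *
from scipy.optimize import least_squares
d=shot('top'); im=d['pixels']
g=cv2.cvtColor(im,cv2.COLOR_BGR2GRAY); m=(g>150).astype(np.uint8); m[:,:215]=0;m[:,285:]=0;m[:140]=0;m[220:]=0
n,l,s,c=cv2.connectedComponentsWithStats(m);i=1+s[1:,4].argmax();spot=ground(d,*c[i]);print('spot',c[i],s[i],spot)
hsv=cv2.cvtColor(im,cv2.COLOR_BGR2HSV); m=cv2.inRange(hsv,(18,100,60),(38,255,255)); m[:195]=0;m[:,:295]=0;m[300:]=0;m[:,435:]=0
q=cv2.minAreaRect(cv2.findNonZero(m));bx=cv2.boxPoints(q)
print('mat',q,[ground(d,*p).round(1).tolist() for p in bx],ground(d,*q[0]))
M={}
for n,rs in dict(red=[(0,5),(172,180)],green=[(50,85)],blue=[(102,125)]).items():
    m=sum(cv2.inRange(hsv,(a,110,50),(b,255,255)) for a,b in rs); m[:130]=0;m[165:]=0;m[:,:318]=0;m[:,345:]=0
    p=cv2.findNonZero(m).reshape(-1,2); u=p[p[:,0]>=326].mean(0); M[n]=ground(d,*p.mean(0),24); print(n,p.mean(0),M[n],p[:,0].min(),p[:,0].max())
ax=(M['red']-M['blue']); print('axis yaw by marks',np.degrees(np.arctan2(ax[1],ax[0])),np.linalg.norm(ax))
# handle
m=(g<60).astype(np.uint8); m[:134]=0;m[152:]=0;m[:,:303]=0;m[:,332:]=0
n,l,s,c=cv2.connectedComponentsWithStats(m);i=1+s[1:,4].argmax();print('handle',c[i],s[i])
for z in(78,49):print(z,ground(d,*c[i],z))
# box front via black top: use top black contour z=150
m=(g<50).astype(np.uint8); m[100:]=0;m[:,:175]=0;m[:,300:]=0
k=max(cv2.findContours(m,0,2)[0],key=cv2.contourArea);q=cv2.minAreaRect(k);print('top',q,[ground(d,*p,150).round(1).tolist() for p in cv2.boxPoints(q)])
print([ground(d,u,v,55).round(1).tolist() for u,v in((348,95),(292,95))])
E
```

```text
spot [249.71925029 178.57008981] [ 221  151   58   56 2561] [592.81395853  26.8418867 ]
mat ((366.3146667480469, 249.3926239013672), (119.99390411376953, 80.99083709716797), 5.7823920249938965) [[331.2, -111.3], [532.7, -130.9], [508.7, -433.2], [309.6, -404.6]] [ 418.95267007 -270.44777621]
red [330.17391304 136.97826087] [ 700.86898452 -176.68603738] 323 338
green [332.24 146.52] [ 675.90433587 -181.80946802] 326 338
blue [331.5 156. ] [ 651.14414746 -179.79983906] 324 339
axis yaw by marks 3.583220231059145 49.822235815648035
handle [317.01612903 144.38172043] [307 139  21  12 186]
78 [ 665.3322484  -134.55857976]
49 [ 673.58675976 -139.17309291]
top ((238.0, 49.5), (99.0, 110.0), 90.0) [[983.9, 187.9], [987.8, -67.5], [747.5, -69.8], [742.8, 175.1]]
[[800.8, -215.6], [798.1, -75.5]]
```

Request:
carry_out([
  [13,47,-4,0,0,0.075,75],
  [27,95,-7,0,0,0.15,75],
  [40,142,-11,0,0,0.225,75],
  [54,189,-15,0,0,0.3,75],
  [67,237,-18,0,0,0.375,75],
  [81,284,-22,0,0,0.45,75],
  [94,331,-26,0,0,0.525,75],
  [108,378,-29,0,0,0.6,75],
])

```text
t: 1.0
ee_pos: [314.2, -102.9, 179.5]
tcp_rot: [0.876, 0.482, 0.0, 0.0]
wrist_force: [0.4, 0.0, -0.8]
width: 74.8
grip_force: 0.0
```

Request:
carry_out([
  [13,47,-9,0,0,0.075,75],
  [27,95,-18,0,0,0.15,75],
  [40,142,-27,0,0,0.225,75],
  [54,189,-36,0,0,0.3,75],
  [67,237,-45,0,0,0.375,75],
  [81,284,-54,0,0,0.45,75],
  [94,331,-63,0,0,0.525,75],
  [107,379,-72,0,0,0.6,75],
])

```text
t: 1.8
ee_pos: [421.1, 275.8, 107.1]
tcp_rot: [0.694, 0.72, -0.0, 0.0]
wrist_force: [-0.3, -0.8, 0.5]
width: 75.1
grip_force: 0.0
```

```bash
cat >> h.py <<'E'
def wrist(f=None):
    s=readout.sense(); d=shot('wrist',f); T=np.eye(4); T[:3,:3]=rot(s['tcp_rot']);T[:3,3]=s['ee_pos']; W=T@np.array(d['mount']); d['attitude']=W[:3,:3];d['eye']=W[:3,3]; return d
def st():
    s=readout.sense(); q=rot(s['tcp_rot']); print('t%.1f'%s['t'],s['ee_pos'].round(1),'psi',np.arctan2(q[1,1],q[0,1]).round(3),'tilt',q[:2,2].round(4),'F',s['wrist_force'].round(1),'w%.1f'%s['width'],s['grip_force'].round(1))
E
python3 - <<'E'
from h import *
st(); print({k:v for k,v in blobs(shot('top')).items() if k in('red','green','blue')}); d=wrist('w1.png'); print(blobs(d))
E
```

```text
Traceback (most recent call last):
  File "h.py", line 30, in st
    s=readout.sense(); q=rot(s['tcp_rot']); print('t%.1f'%s['t'],s['ee_pos'].round(1),'psi',np.arctan2(q[1,1],q[0,1]).round(3),'tilt',q[:2,2].round(4),'F',s['wrist_force'].round(1),'w%.1f'%s['width'],s['grip_force'].round(1))
                                                                                                                                                                                                        ^^^^^^^^^^^^^^^^^^^^^
AttributeError: 'float' object has no attribute 'round'
```

```bash
sed -i "s/s\['grip_force'\].round(1)/'%.1f'%s['grip_force']/" h.py
python3 - <<'E'
from h import *
st(); print({k:v for k,v in blobs(shot('top')).items() if k in('red','green','blue')}); d=wrist('w1.png'); 
hsv=cv2.cvtColor(d['pixels'],cv2.COLOR_BGR2HSV);m=cv2.inRange(hsv,(0,120,50),(4,255,255))|cv2.inRange(hsv,(172,120,50),(180,255,255))
k=max(cv2.findContours(m,0,1)[0],key=len);(u,v),q=cv2.minEnclosingCircle(k);print(u,v,q,ground(d,u,v,14))
E
```

```text
t1.8 [421.1 275.8 107.1] psi 0.037 tilt [ 0.     -0.0001] F [-0.3 -0.8  0.5] w75.1 0.0
{'red': [(148.0, 243.0, 10.3, [421.8, 275.6]), (330.0, 137.0, 7.1, [703.9, -178.2])], 'green': [(262.6, 235.8, 9.6, [446.5, -9.7]), (332.0, 146.5, 6.0, [678.7, -183.2]), (208.5, 92.5, 9.5, [818.7, 141.4])], 'blue': [(225.5, 240.0, 9.7, [433.8, 82.5]), (331.0, 156.0, 7.1, [653.6, -180.5]), (498.4, 93.8, 16.0, [829.4, -618.0]), (0.0, 62.0, 6.0, [894.5, 708.1])]}
254.6836700439453 187.5 24.729310989379883 [422.61660407 276.70876858]
```

View pics/w1.png

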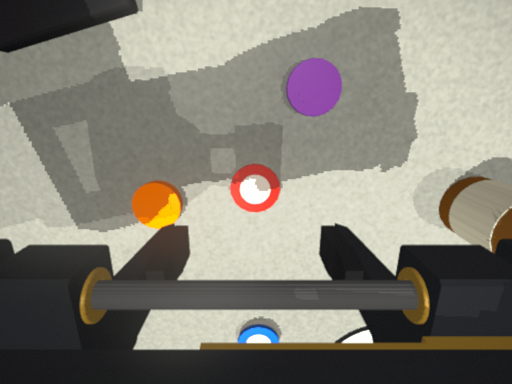

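Wrist view: the red dish at (255,188) lies between the two fingertips, and the look-alikes at (157,205) and (315,86) are clear. Descending to grip it.

Request:
carry_out([
  [0,1,-25,0,0,0,75],
  [0,1,-50,0,0,0,75],
  [0,1,-75,0,0,0,75],
  [0,1,-92,0,0,0,75],
  [0,1,-100,0,0,0,75],
  [0,1,-103,0,0,0,75],
  [0,1,-103,0,0,0,75],
  [0,1,-103,0,0,0,60],
])

```text
t: 2.7
ee_pos: [421.6, 274.6, 5.5]
tcp_rot: [0.695, 0.719, 0.001, 0.0]
wrist_force: [0.2, -0.0, 0.0]
width: 68.8
grip_force: 0.0
```

Request:
carry_out([
  [0,0,0,0,0,0,54],
  [0,0,0,0,0,0,50],
  [0,0,0,0,0,0,46],
  [0,0,0,0,0,0,46],
  [0,0,0,0,0,0,46],
  [0,0,0,0,0,0,46],
  [0,0,0,0,0,0,46],
  [0,0,0,0,0,0,46],
])

```text
t: 3.5
ee_pos: [421.1, 274.5, 4.7]
tcp_rot: [0.695, 0.719, -0.0, -0.0]
wrist_force: [0.2, -0.9, -0.2]
width: 46.1
grip_force: 0.0
```

```bash
python3 - <<'E'
from h import *
st(); d=shot('top'); print(blobs(d).get('red')); d=wrist('w2.png')
E
```

```text
t3.5 [421.1 274.5   4.7] psi 0.033 tilt [-0.  0.] F [ 0.2 -0.9 -0.2] w46.1 0.0
[(150.0, 243.5, 10.0, [420.6, 270.5]), (330.0, 137.0, 7.1, [703.9, -178.2])]
```

View pics/w2.png

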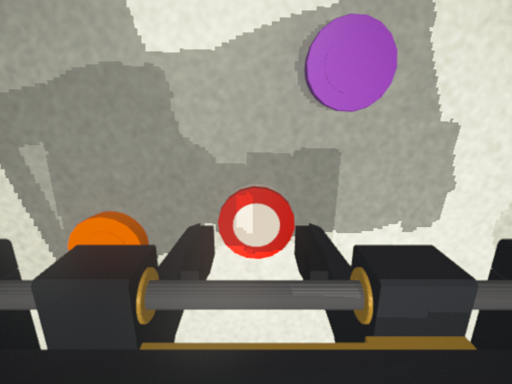

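```bash
python3 - <<'E'
from h import *
d=wrist(); print([ground(d,u,v,14).round(1) for u,v in((256,222),(218,222),(294,222))]); e=readout.sense()['ee_pos']
for z in (5,14): print(proj(d,[e[0],e[1],z]), proj(d,[e[0]-25,e[1],z]))
b=blobs(d);print(b.get('red'))
hsv=cv2.cvtColor(d['pixels'],cv2.COLOR_BGR2HSV);m=cv2.inRange(hsv,(0,120,50),(4,255,255))|cv2.inRange(hsv,(172,120,50),(180,255,255))
k=max(cv2.findContours(m,0,1)[0],key=len);(u,v),q=cv2.minEnclosingCircle(k);print(u,v,q,ground(d,u,v,14))
E
```

```text
[array([422.7, 277.5]), array([398.5, 276.7]), array([447. , 278.3])]
(np.float64(253.3015266906092), np.float64(220.67161092946316)) (np.float64(216.05419971675317), np.float64(219.53343202120715))
(np.float64(253.25704994061934), np.float64(226.2503177924226)) (np.float64(214.22944599539997), np.float64(225.06480566929883))
None
256.06927490234375 223.4734344482422 38.33132553100586 [422.82368295 276.46406183]
```

Request:
carry_out([
  [0,0,0,0,0,0,44],
  [0,0,0,0,0,0,42],
  [0,0,0,0,0,0,40],
  [0,0,0,0,0,0,40],
  [0,0,0,0,0,0,40],
  [0,0,0,0,0,0,40],
  [0,0,0,0,0,0,40],
  [0,0,0,0,0,0,40],
])

```text
t: 4.45
ee_pos: [421.1, 274.5, 4.7]
tcp_rot: [0.695, 0.719, -0.0, -0.0]
wrist_force: [0.1, -0.5, -0.3]
width: 40.3
grip_force: 0.0
```

```bash
python3 - <<'E'
from h import *
st(); d=wrist('w3.png')
hsv=cv2.cvtColor(d['pixels'],cv2.COLOR_BGR2HSV);m=cv2.inRange(hsv,(0,120,50),(4,255,255))|cv2.inRange(hsv,(172,120,50),(180,255,255))
k=max(cv2.findContours(m,0,1)[0],key=len);(u,v),q=cv2.minEnclosingCircle(k);print(u,v,q,ground(d,u,v,14))
cv2.imwrite('pics/w3c.png',cv2.resize(d['pixels'][170:310,160:360],None,fx=4,fy=4))
E
```

```text
t4.5 [421.1 274.5   4.7] psi 0.033 tilt [-0. -0.] F [ 0.1 -0.5 -0.3] w40.3 0.0
256.0772399902344 223.3861846923828 38.30345153808594 [422.81880277 276.53839707]
```

View pics/w3c.png

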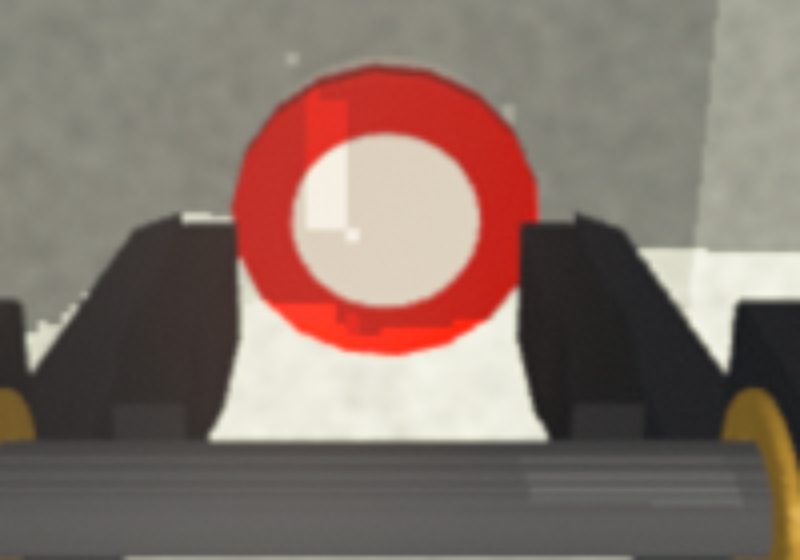

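```bash
python3 - <<'E'
from h import *
d=shot('scene'); e=readout.sense()['ee_pos']; u,v=map(int,proj(d,e)); print(u,v); im=d['pixels'].copy(); im[v,u]=(255,255,0)
cv2.imwrite('pics/s3.png',cv2.resize(im[v-70:v+40,u-70:u+70],None,fx=5,fy=5,interpolation=cv2.INTER_NEAREST))
w=wrist(); print(w['fx'],w['mount'])
E
```

```text
289 135
281.5653475050413 [[-1.49225549e-04 -9.57338670e-01 -2.88968250e-01  7.51552395e+01]
 [ 9.99999932e-01 -4.57022677e-05 -3.64998543e-04  6.42352669e-01]
 [ 3.36220715e-04 -2.88968285e-01  9.57338612e-01 -1.75217627e+02]
 [ 0.00000000e+00  0.00000000e+00  0.00000000e+00  1.00000000e+00]]
```

View pics/s3.png

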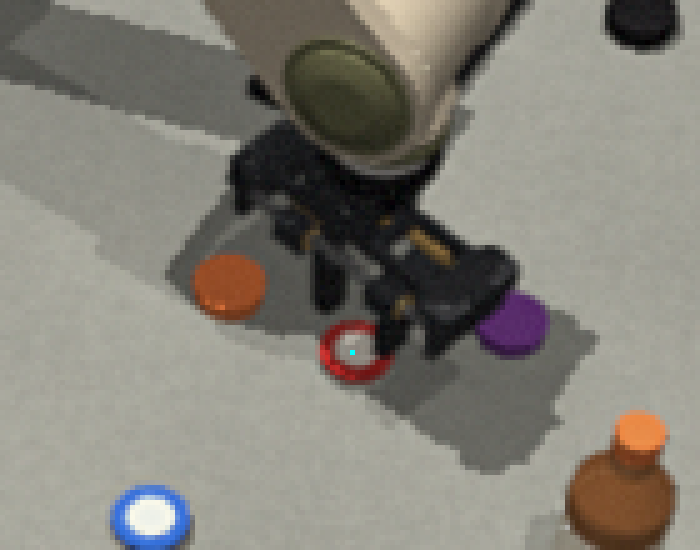

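The scene crop shows the closed fingertips standing above the red dish (mid-tip at crop (355,330), lid at (355,350)), so the true tips are higher than the reported TCP. I'll open and feel downward.

Request:
carry_out([
  [0,2,0,0,0,0,72],
  [0,2,0,0,0,0,72],
  [0,2,0,0,0,0,72],
  [0,2,0,0,0,0,72],
  [0,2,0,0,0,0,72],
  [0,2,-2,0,0,0,72],
  [0,2,-4,0,0,0,72],
  [0,2,-5,0,0,0,72],
])

```text
t: 5.4
ee_pos: [420.9, 276.4, -0.7]
tcp_rot: [0.695, 0.719, -0.0, -0.0]
wrist_force: [0.4, -0.6, 0.1]
width: 72.0
grip_force: 0.0
```

```bash
python3 - <<'E'
from h import *
st(); d=wrist('w4.png')
e=readout.sense()['ee_pos']
hsv=cv2.cvtColor(d['pixels'],cv2.COLOR_BGR2HSV);m=cv2.inRange(hsv,(0,120,50),(4,255,255))|cv2.inRange(hsv,(172,120,50),(180,255,255))
k=max(cv2.findContours(m,0,1)[0],key=len);(u,v),q=cv2.minEnclosingCircle(k);print(u,v,q,[ground(d,u,v,z).round(1) for z in (0,14)])
E
```

```text
t5.4 [420.9 276.4  -0.7] psi 0.033 tilt [-0.0004 -0.0002] F [ 0.4 -0.6  0.1] w72.0 0.0
256.0503845214844 230.0633087158203 39.261322021484375 [array([423. , 269.7]), array([422.7, 276.3])]
```

Request:
carry_out([
  [0,0,-1,0,0,0,72],
  [0,0,-2,0,0,0,72],
  [0,0,-3,0,0,0,72],
  [0,0,-4,0,0,0,72],
  [0,0,-5,0,0,0,72],
  [0,0,-6,0,0,0,72],
  [0,0,-7,0,0,0,72],
  [0,0,-8,0,0,0,72],
])

```text
t: 6.25
ee_pos: [421.1, 276.5, -8.4]
tcp_rot: [0.695, 0.719, -0.0, -0.0]
wrist_force: [-0.2, 0.4, 0.6]
width: 71.8
grip_force: 0.0
```

Request:
carry_out([
  [0,0,-1,0,0,0,72],
  [0,0,-2,0,0,0,72],
  [0,0,-3,0,0,0,72],
  [0,0,-4,0,0,0,72],
  [0,0,-5,0,0,0,72],
  [0,0,-5,0,0,0,72],
  [0,0,-5,0,0,0,72],
  [0,0,-5,0,0,0,72],
])

```text
t: 7.05
ee_pos: [421.1, 276.5, -13.3]
tcp_rot: [0.695, 0.719, 0.0, 0.0]
wrist_force: [0.4, 0.1, 0.5]
width: 72.0
grip_force: 0.0
```

```bash
python3 - <<'E'
from h import *
st(); d=wrist(); e=readout.sense()['ee_pos']
a=cv2.resize(d['pixels'][150:290,140:380],None,fx=3,fy=3)
d=shot('scene');u,v=map(int,proj(d,e)); b=cv2.resize(d['pixels'][v-50:v+20,u-40:u+40],None,fx=6,fy=6)[:420,:480]
c=np.zeros((420,800,3),np.uint8); a=cv2.resize(a,(480,280)); c[:280,:480]=a; c[:,480:]=b[:,80:400]
cv2.imwrite('pics/c5.png',c)
E
```

```text
t7.0 [421.1 276.5 -13.3] psi 0.033 tilt [0.0001 0.    ] F [0.4 0.1 0.5] w72.0 0.0
```

View pics/c5.png

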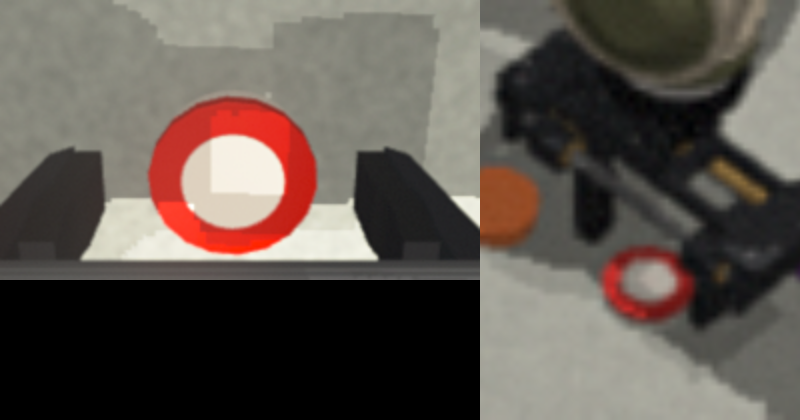

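The tips at (103,150) and (355,150) now straddle the dish close to the bench. I'll keep feeling down.

Request:
carry_out([
  [0,0,-1,0,0,0,66],
  [0,0,-2,0,0,0,66],
  [0,0,-3,0,0,0,66],
  [0,0,-4,0,0,0,66],
  [0,0,-4,0,0,0,66],
  [0,0,-4,0,0,0,66],
  [0,0,-4,0,0,0,66],
  [0,0,-4,0,0,0,66],
])

```text
t: 7.95
ee_pos: [421.1, 276.5, -17.3]
tcp_rot: [0.695, 0.719, 0.0, 0.0]
wrist_force: [-0.9, -0.0, -0.1]
width: 66.2
grip_force: 0.0
```

Request:
carry_out([
  [0,0,-1,0,0,0,66],
  [0,0,-2,0,0,0,66],
  [0,0,-3,0,0,0,66],
  [0,0,-3,0,0,0,66],
  [0,0,-3,0,0,0,66],
  [0,0,-3,0,0,0,66],
  [0,0,-3,0,0,0,66],
  [0,0,-3,0,0,0,66],
])

```text
t: 8.75
ee_pos: [421.1, 276.5, -20.3]
tcp_rot: [0.695, 0.719, 0.0, 0.0]
wrist_force: [0.2, -0.9, -1.8]
width: 65.9
grip_force: 0.0
```

Request:
carry_out([
  [0,0,0,0,0,0,60],
  [0,0,0,0,0,0,54],
  [0,0,0,0,0,0,50],
  [0,0,0,0,0,0,46],
  [0,0,0,0,0,0,46],
  [0,0,0,0,0,0,46],
  [0,0,0,0,0,0,46],
  [0,0,0,0,0,0,46],
])

```text
t: 9.55
ee_pos: [421.1, 276.5, -20.3]
tcp_rot: [0.695, 0.719, 0.0, 0.0]
wrist_force: [0.4, 0.6, 0.0]
width: 48.6
grip_force: 30.0
```

```bash
python3 - <<'E'
from h import *
st(); d=wrist()
cv2.imwrite('pics/c6.png',cv2.resize(d['pixels'][150:310,120:400],None,fx=2.5,fy=2.5))
hsv=cv2.cvtColor(d['pixels'],cv2.COLOR_BGR2HSV);m=cv2.inRange(hsv,(0,120,50),(4,255,255))|cv2.inRange(hsv,(172,120,50),(180,255,255))
k=max(cv2.findContours(m,0,1)[0],key=len);(u,v),q=cv2.minEnclosingCircle(k);print(u,v,q,[ground(d,u,v,z).round(1) for z in (0,14)])
E
```

```text
t9.6 [421.1 276.5 -20.3] psi 0.033 tilt [0. 0.] F [0.4 0.6 0. ] w48.6 30.0
254.29908752441406 244.58006286621094 44.535335540771484 [array([422. , 269.3]), array([421.8, 276.7])]
```

Gripped (30 N). Sliding red to the spot.

Request:
carry_out([
  [5,-7,0,0,0,0,46],
  [13,-20,0,0,0,0,46],
  [24,-36,0,0,0,0,46],
  [35,-53,0,0,0,0,46],
  [46,-70,0,0,0,0,46],
  [58,-87,0,0,0,0,46],
  [70,-105,0,0,0,0,46],
  [82,-123,0,0,0,0,46],
])

```text
t: 10.4
ee_pos: [503.7, 152.2, -20.3]
tcp_rot: [0.695, 0.719, -0.0, -0.0]
wrist_force: [-0.9, 0.4, 0.1]
width: 48.5
grip_force: 30.0
```

Request:
carry_out([
  [12,-18,0,0,0,0,46],
  [24,-36,0,0,0,0,46],
  [36,-54,0,0,0,0,46],
  [48,-72,0,0,0,0,46],
  [60,-90,0,0,0,0,46],
  [72,-108,0,0,0,0,46],
  [80,-121,0,0,0,0,46],
  [84,-127,0,0,0,0,46],
])

```text
t: 11.2
ee_pos: [587.5, 25.2, -20.3]
tcp_rot: [0.696, 0.718, 0.0, -0.0]
wrist_force: [-1.4, 1.2, 2.9]
width: 48.2
grip_force: 30.0
```

```bash
python3 - <<'E'
from h import *
st(); d=wrist()
hsv=cv2.cvtColor(d['pixels'],cv2.COLOR_BGR2HSV);m=cv2.inRange(hsv,(0,120,50),(4,255,255))|cv2.inRange(hsv,(172,120,50),(180,255,255))
k=max(cv2.findContours(m,0,1)[0],key=len);(u,v),q=cv2.minEnclosingCircle(k);print(u,v,q,[ground(d,u,v,z).round(1) for z in (0,14)])
b=blobs(shot('top'));print(b)
E
```

```text
t11.2 [587.5  25.2 -20.3] psi 0.032 tilt [0.     0.0001] F [-1.4  1.2  2.9] w48.2 30.0
254.5 244.5 44.32278060913086 [array([588.6,  18. ]), array([588.3,  25.5])]
{'red': [(330.0, 137.0, 7.1, [703.9, -178.2])], 'green': [(263.5, 236.0, 9.3, [445.9, -11.8]), (332.0, 146.5, 6.0, [678.7, -183.2]), (208.5, 92.5, 9.5, [818.7, 141.4])], 'blue': [(331.0, 156.0, 7.1, [653.6, -180.5]), (498.4, 93.8, 16.0, [829.4, -618.0]), (0.0, 62.0, 6.0, [894.5, 708.1])], 'orange': [(154.9, 284.1, 10.7, [322.6, 251.9]), (148.0, 146.0, 15.8, [670.2, 292.2]), (20.5, 78.5, 5.5, [848.5, 646.9]), (3.1, 74.9, 5.9, [857.8, 695.2])], 'purple': [(110.0, 222.5, 9.0, [470.4, 374.9])]}
```

Request:
carry_out([
  [0,0,0,0,0,0,60],
  [0,0,0,0,0,0,75],
  [0,0,0,0,0,0,75],
  [0,0,10,0,0,0,75],
  [0,0,30,0,0,0,75],
  [0,0,60,0,0,0,75],
  [0,0,90,0,0,0,75],
  [0,0,120,0,0,0,75],
])

```text
t: 12.1
ee_pos: [586.9, 26.7, 101.6]
tcp_rot: [0.695, 0.719, 0.0, 0.0]
wrist_force: [0.3, -0.4, -0.7]
width: 75.2
grip_force: 0.0
```

Request:
carry_out([
  [10,-20,0,0,0,0,75],
  [20,-42,0,0,0,0,75],
  [32,-64,0,0,0,0,75],
  [44,-86,0,0,0,0,75],
  [56,-108,0,0,0,0,75],
  [68,-130,0,0,0,0,75],
  [80,-150,0,0,0,0,75],
  [84,-160,0,0,0,0,75],
])

```text
t: 12.9
ee_pos: [671.6, -134.9, 100.1]
tcp_rot: [0.696, 0.718, 0.0, 0.0]
wrist_force: [0.3, 0.1, 1.3]
width: 74.9
grip_force: 0.0
```

```bash
python3 - <<'E'
from h import *
st(); d=wrist('w7.png'); b=blobs(shot('top'));print(b.get('red'))
e=readout.sense()['ee_pos']
print([proj(d,[675,-132.5,z]) for z in (0,39,78)])
E
```

```text
t12.9 [ 671.6 -134.9  100.1] psi 0.032 tilt [ 0.0006 -0.0003] F [0.3 0.1 1.3] w74.9 0.0
[(250.3, 180.1, 9.5, [586.3, 24.8])]
[(np.float64(257.01698404943556), np.float64(179.06836917079949)), (np.float64(257.46480386160556), np.float64(190.44615069669993)), (np.float64(258.07187294855726), np.float64(205.8699869244776))]
```

View pics/w7.png

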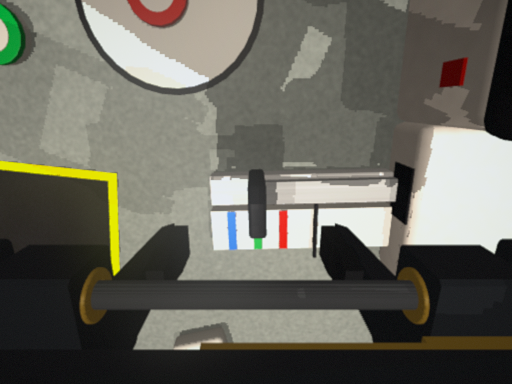

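The wrist view shows the handle at (257,203), the blue, green and red marks at columns 232, 258 and 283 near row 230, and the pointer at (315,230). The red dish is inside the spot. I'll compute the handle position.

```bash
python3 - <<'E'
from h import *
d=wrist(); im=d['pixels']; g=cv2.cvtColor(im,cv2.COLOR_BGR2GRAY)
hsv=cv2.cvtColor(im,cv2.COLOR_BGR2HSV)
P={}
for n,lo,hi,x0,x1 in(('red',172,185,270,295),('blue',100,125,220,245)):
    m=cv2.inRange(hsv,(lo,120,50),(180 if hi>180 else hi,255,255))|(cv2.inRange(hsv,(0,120,50),(5,255,255)) if n=='red' else 0)
    m[:205]=0;m[255:]=0;m[:,:x0]=0;m[:,x1:]=0; p=cv2.findNonZero(m).reshape(-1,2); c=p.mean(0); P[n]=ground(d,*c,24); print(n,c,P[n],p.min(0),p.max(0))
ax=P['red']-P['blue'];print('yaw',np.arctan2(ax[1],ax[0]),np.linalg.norm(ax))
m=(g<70).astype(np.uint8); m[:160]=0;m[245:]=0;m[:,:243]=0;m[:,272:]=0
n,l,s,c=cv2.connectedComponentsWithStats(m);i=1+s[1:,4].argmax();print('handle',s[i])
for v in range(166,244,6): q=np.where(l[v]==i)[0]; print(v,q.min() if len(q) else None,q.max() if len(q) else None,[ground(d,q.mean(),v,78).round(1)] if len(q) else '')
ex=ax/np.linalg.norm(ax);ey=np.array([-ex[1],ex[0]]);print('handle by marks',P['red']-25*ex+45*ey)
# ruler edges
for u in (220,300,380):
    print(u,[int(v) for v in range(160,255) if abs(int(g[v,u])-int(g[v-1,u]))>40])
E
```

```text
red [283.39583333 229.49652778] [ 701.42879267 -175.34156282] [280 211] [287 248]
blue [232.24074074 230.7037037 ] [ 651.66134111 -178.21400897] [228 213] [236 249]
yaw 0.05765340112592475 49.85027765097439
handle [ 249  170   18   69 1031]
166 None None 
172 250 263 [array([ 672.4, -105.9])]
178 249 264 [array([ 672.6, -110.4])]
184 249 265 [array([ 673.1, -114.9])]
190 249 265 [array([ 673.3, -119.4])]
196 249 265 [array([ 673.4, -124.1])]
202 250 266 [array([ 674.3, -128.7])]
208 249 266 [array([ 675.2, -133.4])]
214 250 265 [array([ 675.1, -138.2])]
220 250 265 [array([ 674.9, -143.1])]
226 251 265 [array([ 675. , -148.1])]
232 251 265 [array([ 675.2, -153.1])]
238 254 261 [array([ 675. , -158.1])]
handle by marks [ 673.87736407 -131.85686687]
220 [179, 206, 212]
300 [175, 178, 182, 183, 204, 205, 210, 249]
380 [173, 180, 181, 202, 203, 208, 247]
```

Request:
carry_out([
  [3,0,-12,0,0,0.02,60],
  [3,0,-26,0,0,0.02,60],
  [3,0,-40,0,0,0.02,60],
  [3,0,-54,0,0,0.02,60],
  [3,0,-66,0,0,0.02,60],
  [3,0,-76,0,0,0.02,60],
  [3,0,-82,0,0,0.02,60],
  [3,0,-84,0,0,0.02,60],
])

```text
t: 13.85
ee_pos: [673.9, -133.5, 14.9]
tcp_rot: [0.688, 0.726, -0.0, -0.0]
wrist_force: [0.4, -0.0, 0.7]
width: 60.1
grip_force: 0.0
```

Request:
carry_out([
  [0,0,0,0,0,0,50],
  [0,0,0,0,0,0,40],
  [0,0,0,0,0,0,30],
  [0,0,0,0,0,0,20],
  [0,0,0,0,0,0,10],
  [0,0,0,0,0,0,8],
  [0,0,0,0,0,0,8],
  [0,0,0,0,0,0,8],
])

```text
t: 14.65
ee_pos: [673.5, -133.6, 15.7]
tcp_rot: [0.688, 0.726, -0.001, -0.001]
wrist_force: [-6.8, -0.5, 2.9]
width: 13.9
grip_force: 30.0
```

```bash
python3 - <<'E'
from h import *
st(); d=wrist('w8.png'); d=shot('scene','s8.png')
E
```

```text
t14.7 [ 673.5 -133.6   15.7] psi 0.053 tilt [-0.0016  0.0001] F [-6.8 -0.5  2.9] w13.9 30.0
```

Request:
carry_out([
  [-4,0,0,0,0,0,8],
  [-8,0,0,0,0,0,8],
  [-13,-1,0,0,0,0,8],
  [-18,-1,0,0,0,0,8],
  [-22,-1,0,0,0,0,8],
  [-26,-1,0,0,0,0,8],
  [-29,-1.5,0,0,0,0,8],
  [-30,-1.5,0,0,0,0,8],
])

```text
t: 15.55
ee_pos: [645.2, -135.2, 15.8]
tcp_rot: [0.688, 0.726, 0.001, 0.002]
wrist_force: [8.8, -1.4, -4.9]
width: 13.5
grip_force: 30.0
```

```bash
python3 - <<'E'
from h import *
st(); d=wrist(); d2=shot('top'); print(blobs(d2).get('red'))
a=cv2.resize(d['pixels'][160:310,170:430],None,fx=3,fy=3); cv2.imwrite('pics/w9.png',a)
E
```

```text
t15.6 [ 645.2 -135.2   15.8] psi 0.053 tilt [ 0.004  -0.0008] F [ 8.8 -1.4 -4.9] w13.5 30.0
[(250.3, 180.1, 9.5, [586.3, 24.8])]
```

View pics/w9.png

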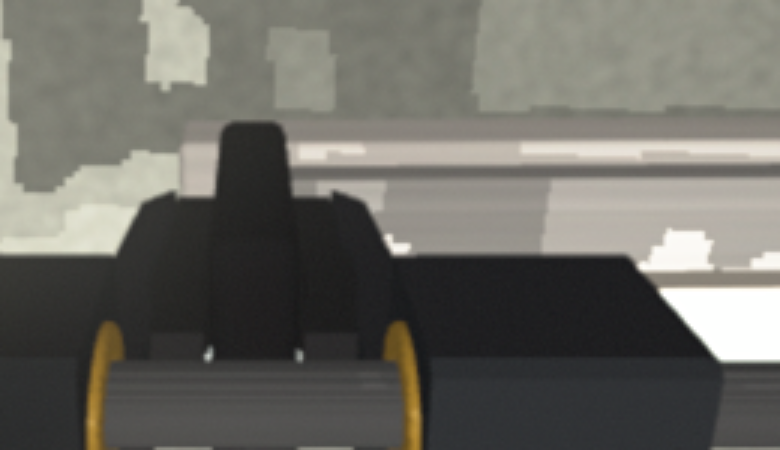

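Request:
carry_out([
  [-1,0,0,0,0,0,8],
  [-1.5,0,0,0,0,0,8],
  [-1.5,0,0,0,0,0,8],
  [-1.5,0,0,0,0,0,8],
  [-1.5,0,0,0,0,0,8],
  [-1.5,0,0,0,0,0,8],
  [-1.5,0,0,0,0,0,8],
  [-1.5,0,0,0,0,0,8],
])

```text
t: 16.45
ee_pos: [643.9, -135.3, 15.8]
tcp_rot: [0.688, 0.726, 0.001, 0.002]
wrist_force: [8.3, -1.2, -4.7]
width: 13.8
grip_force: 30.1
```

```bash
python3 - <<'E'
from h import *
st(); d2=shot('top');s=shot('scene')
a=cv2.resize(d2['pixels'][95:175,290:360],(420,480)); u,v=map(int,proj(s,[700,-178,24])); b=cv2.resize(s['pixels'][v-40:v+40,u-30:u+30],(360,480)); cv2.imwrite('pics/p10.png',np.hstack([a,b]))
E
```

```text
t16.4 [ 643.9 -135.3   15.8] psi 0.053 tilt [ 0.0042 -0.001 ] F [ 8.3 -1.2 -4.7] w13.8 30.1
```

View pics/p10.png

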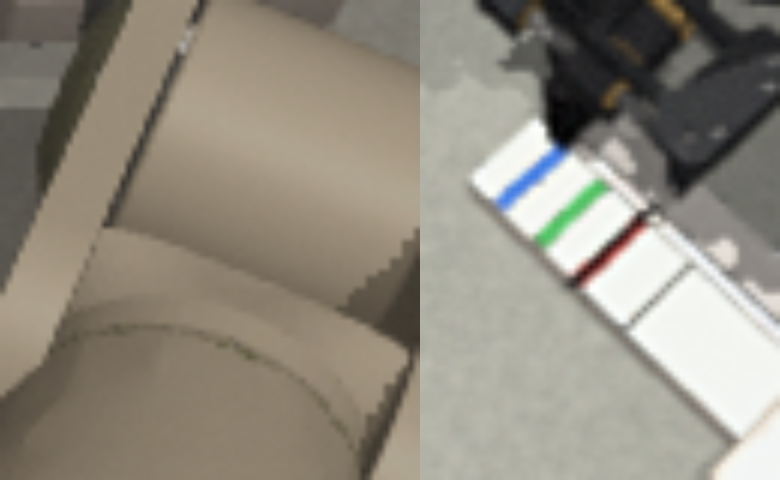

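Pointer lies on the red mark (scene crop (605,255)), and the spring force of 8.3 N agrees with about 29–30 mm. Holding, then easing home.

Request:
carry_out([
  [0,0,0,0,0,0,8],
  [0,0,0,0,0,0,8],
  [0,0,0,0,0,0,8],
  [0,0,0,0,0,0,8],
  [0,0,0,0,0,0,8],
  [0,0,0,0,0,0,8],
  [0,0,0,0,0,0,8],
  [0,0,0,0,0,0,8],
])

```text
t: 17.35
ee_pos: [643.9, -135.3, 15.7]
tcp_rot: [0.688, 0.726, 0.001, 0.002]
wrist_force: [9.3, -2.3, -3.5]
width: 13.8
grip_force: 30.1
```

Request:
carry_out([
  [0,0,0,0,0,0,8],
  [0,0,0,0,0,0,8],
  [0,0,0,0,0,0,8],
  [0,0,0,0,0,0,8],
  [0,0,0,0,0,0,8],
  [0,0,0,0,0,0,8],
  [0,0,0,0,0,0,8],
  [0,0,0,0,0,0,8],
])

```text
t: 18.15
ee_pos: [643.9, -135.3, 15.8]
tcp_rot: [0.688, 0.726, 0.001, 0.002]
wrist_force: [8.4, -1.3, -4.3]
width: 13.8
grip_force: 30.1
```

Request:
carry_out([
  [0,0,0,0,0,0,8],
  [0,0,0,0,0,0,8],
  [0,0,0,0,0,0,8],
  [0,0,0,0,0,0,8],
  [0,0,0,0,0,0,8],
  [0,0,0,0,0,0,8],
  [0,0,0,0,0,0,8],
  [0,0,0,0,0,0,8],
])

```text
t: 18.95
ee_pos: [643.9, -135.3, 15.8]
tcp_rot: [0.688, 0.726, 0.001, 0.002]
wrist_force: [8.2, -1.3, -3.9]
width: 13.3
grip_force: 30.1
```

Request:
carry_out([
  [0,0,0,0,0,0,8],
  [0,0,0,0,0,0,8],
  [0,0,0,0,0,0,8],
  [0,0,0,0,0,0,8],
  [0,0,0,0,0,0,8],
  [0,0,0,0,0,0,8],
  [0,0,0,0,0,0,8],
  [0,0,0,0,0,0,8],
])

```text
t: 19.75
ee_pos: [643.9, -135.3, 15.7]
tcp_rot: [0.688, 0.726, 0.001, 0.002]
wrist_force: [8.3, -1.7, -4.1]
width: 14.2
grip_force: 30.1
```

Request:
carry_out([
  [3,0,0,0,0,0,8],
  [7,0,0,0,0,0,8],
  [11,0,0,0,0,0,8],
  [15,1,0,0,0,0,8],
  [19,1,0,0,0,0,8],
  [23,1,0,0,0,0,8],
  [26,1,0,0,0,0,8],
  [28,1,0,0,0,0,8],
])

```text
t: 20.55
ee_pos: [671.5, -133.7, 15.8]
tcp_rot: [0.688, 0.726, 0.001, 0.001]
wrist_force: [5.8, 1.8, -1.4]
width: 14.0
grip_force: 30.0
```

Request:
carry_out([
  [1,0,0,0,0,0,8],
  [2,0,0,0,0,0,8],
  [3,0.5,0,0,0,0,8],
  [3.5,0.5,0,0,0,0,8],
  [3.5,0.5,0,0,0,0,8],
  [3.5,0.5,0,0,0,0,8],
  [3.5,0.5,0,0,0,0,8],
  [3.5,0.5,0,0,0,0,8],
])

```text
t: 21.35
ee_pos: [673.5, -133.5, 15.7]
tcp_rot: [0.688, 0.726, -0.0, -0.001]
wrist_force: [-6.3, 0.3, 4.2]
width: 13.7
grip_force: 30.0
```

Request:
carry_out([
  [0,0,0,0,0,0,20],
  [0,0,0,0,0,0,40],
  [0,0,0,0,0,0,60],
  [0,0,0,0,0,0,60],
  [0,0,10,0,0,0,60],
  [0,0,30,0,0,0,65],
  [0,0,55,0,0,0,70],
  [0,0,80,0,0,0,70],
])

```text
t: 22.15
ee_pos: [674.1, -133.5, 97.3]
tcp_rot: [0.688, 0.726, 0.0, 0.0]
wrist_force: [-0.1, 0.5, 0.5]
width: 69.6
grip_force: 0.0
```

Request:
carry_out([
  [-11,20,0,0,0,0,70],
  [-23,41,0,0,0,0,70],
  [-35,62,0,0,0,0,70],
  [-47,84,0,0,0,0,70],
  [-59,106,0,0,0,0,70],
  [-71,128,0,0,0,0,70],
  [-82,150,0,0,0,0,70],
  [-87,158.5,0,0,0,0,70],
])

```text
t: 22.95
ee_pos: [586.6, 26.6, 96.5]
tcp_rot: [0.688, 0.726, 0.0, 0.0]
wrist_force: [0.4, -0.1, 0.2]
width: 69.7
grip_force: 0.0
```

```bash
cat >> h.py <<'E'
def wdish(c):
    d=wrist(); hsv=cv2.cvtColor(d['pixels'],cv2.COLOR_BGR2HSV)
    m=sum(cv2.inRange(hsv,(a,110,50),(b,255,255)) for a,b in dict(red=[(0,4),(172,180)],green=[(50,85)],blue=[(102,125)])[c])
    m[250:]=0
    k=max(cv2.findContours(m,0,1)[0],key=len);(u,v),q=cv2.minEnclosingCircle(k);print('wrist',c,round(u),round(v),round(q,1),ground(d,u,v,14).round(1))
def top():
    b=blobs(shot('top')); print({c:[x[3] for x in b.get(c,[]) if x[3][0]<640] for c in('red','green','blue')})
E
python3 - <<'E'
from h import *
st(); wdish('red'); top()
E
```

```text
t22.9 [586.6  26.6  96.5] psi 0.055 tilt [0.0008 0.0001] F [ 0.4 -0.1  0.2] w69.7 0.0
wrist red 255 187 25.4 [587.9  26. ]
{'red': [], 'green': [[445.2, -13.3]], 'blue': []}
```

Request:
carry_out([
  [0,0,-25,0,0,0,70],
  [0,0,-52,0,0,0,70],
  [0,0,-78,0,0,0,70],
  [0,0,-98,0,0,0,70],
  [0,0,-110,0,0,0,70],
  [0,0,-115,0,0,0,70],
  [0,0,-116,0,0,0,70],
  [0,0,-116,0,0,0,62],
])

```text
t: 23.85
ee_pos: [587.7, 24.7, -19.5]
tcp_rot: [0.688, 0.726, 0.0, 0.001]
wrist_force: [0.7, 0.7, 0.5]
width: 63.9
grip_force: 0.0
```

Request:
carry_out([
  [0,0,0,0,0,0,57],
  [0,0,0,0,0,0,53],
  [0,0,0,0,0,0,50],
  [0,0,0,0,0,0,46],
  [0,0,0,0,0,0,46],
  [0,0,0,0,0,0,46],
  [0,0,0,0,0,0,46],
  [0,0,0,0,0,0,46],
])

```text
t: 24.65
ee_pos: [587.3, 25.0, -20.0]
tcp_rot: [0.688, 0.726, 0.0, 0.0]
wrist_force: [-0.9, 0.2, 6.1]
width: 48.4
grip_force: 30.0
```

Request:
carry_out([
  [-3,-6,0,0,0,0,46],
  [-9,-19,0,0,0,0,46],
  [-17,-36,0,0,0,0,46],
  [-25,-54,0,0,0,0,46],
  [-34,-72,0,0,0,0,46],
  [-42,-90,0,0,0,0,46],
  [-51,-108,0,0,0,0,46],
  [-60,-128,0,0,0,0,46],
])

```text
t: 25.45
ee_pos: [526.6, -104.0, -20.0]
tcp_rot: [0.688, 0.726, 0.0, 0.0]
wrist_force: [2.0, 3.2, 5.6]
width: 48.4
grip_force: 30.0
```

Request:
carry_out([
  [-9,-19,0,0,0,0,46],
  [-18,-38,0,0,0,0,46],
  [-27,-57,0,0,0,0,46],
  [-36,-76,0,0,0,0,46],
  [-45,-95,0,0,0,0,46],
  [-54,-114,0,0,0,0,46],
  [-63,-133,0,0,0,0,46],
  [-70,-150,0,0,0,0,46],
])

```text
t: 26.25
ee_pos: [456.2, -254.0, -20.0]
tcp_rot: [0.688, 0.725, 0.0, 0.0]
wrist_force: [2.5, 3.7, 7.1]
width: 48.5
grip_force: 30.0
```

Request:
carry_out([
  [-8,-17,0,0,0,0,46],
  [-16,-34,0,0,0,0,46],
  [-24,-51,0,0,0,0,46],
  [-32,-68,0,0,0,0,46],
  [-39,-83,0,0,0,0,46],
  [-44,-93,0,0,0,0,46],
  [-46,-98,0,0,0,0,46],
  [-46,-98,0,0,0,0,46],
])

```text
t: 27.05
ee_pos: [410.0, -352.2, -20.0]
tcp_rot: [0.688, 0.725, -0.0, 0.0]
wrist_force: [-3.7, -2.3, 5.7]
width: 48.2
grip_force: 30.0
```

Request:
carry_out([
  [0,0,0,0,0,0,55],
  [0,0,0,0,0,0,65],
  [0,0,0,0,0,0,70],
  [0,0,0,0,0,0,70],
  [0,0,10,0,0,0,70],
  [0,0,35,0,0,0,70],
  [0,0,65,0,0,0,70],
  [0,0,95,0,0,0,70],
])

```text
t: 27.85
ee_pos: [411.0, -350.9, 76.3]
tcp_rot: [0.688, 0.726, -0.0, 0.0]
wrist_force: [-0.1, -0.3, 0.3]
width: 70.0
grip_force: 0.0
```

```bash
python3 - <<'E'
from h import *
st(); wdish('red'); top()
E
```

```text
t27.9 [ 411.  -350.9   76.3] psi 0.053 tilt [ 0. -0.] F [-0.1 -0.3  0.3] w70.0 0.0
wrist red 253 193 28.4 [ 410.7 -351.3]
{'red': [[410.1, -352.4]], 'green': [[446.5, -9.7]], 'blue': [[433.6, 82.2]]}
```

Request:
carry_out([
  [3,30,0,0,0,0,70],
  [8,75,0,0,0,0,70],
  [12,120,0,0,0,0,70],
  [17,165,0,0,0,0,70],
  [22,210,0,0,0,0,70],
  [26,255,0,0,0,0,70],
  [31,300,0,0,0,0,70],
  [35,340,0,0,0,0,70],
])

```text
t: 28.75
ee_pos: [445.6, -8.9, 74.5]
tcp_rot: [0.688, 0.726, -0.0, -0.0]
wrist_force: [1.1, -0.1, -0.2]
width: 69.9
grip_force: 0.0
```

```bash
python3 - <<'E'
from h import *
st(); wdish('green'); top()
E
```

```text
t28.8 [445.6  -8.9  74.5] psi 0.053 tilt [-0.0004  0.0002] F [ 1.1 -0.1 -0.2] w69.9 0.0
wrist green 256 192 27.8 [447.8  -8.2]
{'red': [[410.1, -352.4]], 'green': [], 'blue': []}
```

Request:
carry_out([
  [1,1,-22,0,0,0,70],
  [1,1,-45,0,0,0,70],
  [1,1,-67,0,0,0,70],
  [1,1,-83,0,0,0,70],
  [1,1,-92,0,0,0,70],
  [1,1,-94.5,0,0,0,70],
  [1,1,-94.5,0,0,0,70],
  [1,1,-94.5,0,0,0,62],
])

```text
t: 29.65
ee_pos: [447.5, -10.3, -19.2]
tcp_rot: [0.688, 0.726, 0.0, 0.001]
wrist_force: [0.5, 0.3, 0.4]
width: 64.1
grip_force: 0.0
```

Request:
carry_out([
  [0,0,0,0,0,0,57],
  [0,0,0,0,0,0,53],
  [0,0,0,0,0,0,50],
  [0,0,0,0,0,0,46],
  [0,0,0,0,0,0,46],
  [0,0,0,0,0,0,46],
  [0,0,0,0,0,0,46],
  [0,0,0,0,0,0,46],
])

```text
t: 30.45
ee_pos: [447.2, -10.0, -19.7]
tcp_rot: [0.688, 0.726, 0.0, 0.0]
wrist_force: [-0.6, 0.4, 4.9]
width: 48.2
grip_force: 30.0
```

Gripped. Slide green to the spot, release, rise, and go to the handle.

Request:
carry_out([
  [6,1.5,0,0,0,0,46],
  [22,5.5,0,0,0,0,46],
  [44,11,0,0,0,0,46],
  [67,17,0,0,0,0,46],
  [90,23,0,0,0,0,46],
  [112,28,0,0,0,0,46],
  [131,33,0,0,0,0,46],
  [140,35,0,0,0,0,46],
])

```text
t: 31.25
ee_pos: [587.9, 25.2, -19.7]
tcp_rot: [0.688, 0.726, -0.0, -0.0]
wrist_force: [-6.5, -1.7, 10.6]
width: 48.0
grip_force: 30.0
```

Request:
carry_out([
  [0,0,0,0,0,0,46],
  [0,0,0,0,0,0,60],
  [0,0,0,0,0,0,70],
  [0,0,0,0,0,0,70],
  [0,0,15,0,0,0,70],
  [0,0,45,0,0,0,70],
  [0,0,80,0,0,0,70],
  [0,0,115.5,0,0,0,70],
])

```text
t: 32.05
ee_pos: [586.7, 25.0, 97.9]
tcp_rot: [0.688, 0.726, 0.0, 0.0]
wrist_force: [-0.1, 0.5, 0.0]
width: 70.1
grip_force: 0.0
```

Request:
carry_out([
  [10,-18,0,0,0,0,70],
  [22,-39,0,0,0,0,70],
  [34,-60,0,0,0,0,70],
  [46,-82,0,0,0,0,65],
  [58,-104,0,0,0,0,60],
  [70,-126,0,0,0,0,60],
  [81,-148,0,0,0,0,60],
  [87,-158.5,0,0,0,0,60],
])

```text
t: 32.85
ee_pos: [674.4, -135.5, 96.7]
tcp_rot: [0.689, 0.725, 0.0, 0.0]
wrist_force: [0.0, 0.3, 0.4]
width: 60.1
grip_force: 0.0
```

```bash
python3 - <<'E'
from h import *
st(); top()
E
```

```text
t32.9 [ 674.4 -135.5   96.7] psi 0.052 tilt [ 0.0007 -0.0006] F [0.  0.3 0.4] w60.1 0.0
{'red': [[410.1, -352.4]], 'green': [], 'blue': [[433.8, 82.5]]}
```

```bash
python3 - <<'E'
from h import *
d=shot('scene'); b=blobs(d); print(b.get('green'),b.get('red'),b.get('blue')); d=shot('top'); print(blobs(d).get('green')); print(d['pixels'][178:182,240:262:3].tolist()[0])
E
```

```text
[(236.0, 272.5, 6.7, [675.1, -177.1]), (269.5, 211.0, 6.8, [593.8, 22.3])] [(242.5, 278.5, 7.1, [699.7, -175.3]), (125.9, 245.9, 9.9, [411.7, -354.3])] [(229.0, 265.5, 6.7, [647.0, -178.0]), (247.5, 167.5, 6.7, [432.6, 78.8])]
[(208.5, 93.5, 9.6, [816.0, 141.3])]
[[123, 132, 140], [61, 104, 56], [125, 135, 142], [123, 132, 141], [126, 134, 142], [125, 134, 141], [61, 105, 56], [124, 133, 142]]
```

Request:
carry_out([
  [0,0,-15,0,0,0,60],
  [0,0,-33,0,0,0,60],
  [0,0,-51,0,0,0,60],
  [0,0,-66,0,0,0,60],
  [0,0,-75,0,0,0,60],
  [0,0,-79,0,0,0,60],
  [0,0,-80,0,0,0,60],
  [0,0,-80,0,0,0,50],
])

```text
t: 33.8
ee_pos: [674.4, -133.6, 16.2]
tcp_rot: [0.688, 0.726, 0.0, 0.0]
wrist_force: [1.6, 0.5, -0.2]
width: 54.1
grip_force: 0.0
```

Request:
carry_out([
  [0,0,0,0,0,0,40],
  [0,0,0,0,0,0,30],
  [0,0,0,0,0,0,20],
  [0,0,0,0,0,0,12],
  [0,0,0,0,0,0,8],
  [0,0,0,0,0,0,8],
  [0,0,0,0,0,0,8],
  [0,0,0,0,0,0,8],
])

```text
t: 34.6
ee_pos: [673.5, -133.6, 15.7]
tcp_rot: [0.688, 0.726, -0.001, -0.001]
wrist_force: [-5.9, 0.5, 3.5]
width: 13.5
grip_force: 30.0
```

Request:
carry_out([
  [-5,0,0,0,0,0,8],
  [-13,-0.5,0,0,0,0,8],
  [-22,-1,0,0,0,0,8],
  [-31,-1.5,0,0,0,0,8],
  [-40,-2,0,0,0,0,8],
  [-48,-2.5,0,0,0,0,8],
  [-54,-3,0,0,0,0,8],
  [-56.5,-3,0,0,0,0,8],
])

```text
t: 35.4
ee_pos: [618.9, -136.7, 15.7]
tcp_rot: [0.688, 0.725, 0.001, 0.002]
wrist_force: [11.0, -1.4, -6.9]
width: 13.7
grip_force: 30.1
```

Request:
carry_out([
  [0,0,0,0,0,0,8],
  [0,0,0,0,0,0,8],
  [0,0,0,0,0,0,8],
  [0,0,0,0,0,0,8],
  [0,0,0,0,0,0,8],
  [0,0,0,0,0,0,8],
  [0,0,0,0,0,0,8],
  [0,0,0,0,0,0,8],
])

```text
t: 36.2
ee_pos: [619.4, -136.8, 15.7]
tcp_rot: [0.688, 0.726, 0.001, 0.002]
wrist_force: [12.6, -0.7, -6.0]
width: 13.5
grip_force: 30.1
```

```bash
python3 - <<'E'
from h import *
st(); s=shot('scene'); u,v=map(int,proj(s,[690,-170,24])); cv2.imwrite('pics/p11.png',cv2.resize(s['pixels'][v-50:v+40,u-50:u+50],(700,600))[:]); 
u,v=proj(s,[593,27,0]); print(blobs(s).get('green'))
E
```

```text
t36.2 [ 619.4 -136.8   15.7] psi 0.053 tilt [ 0.0054 -0.0011] F [12.6 -0.7 -6. ] w13.5 30.1
[(268.5, 210.1, 7.6, [589.6, 22.2])]
```

View pics/p11.png

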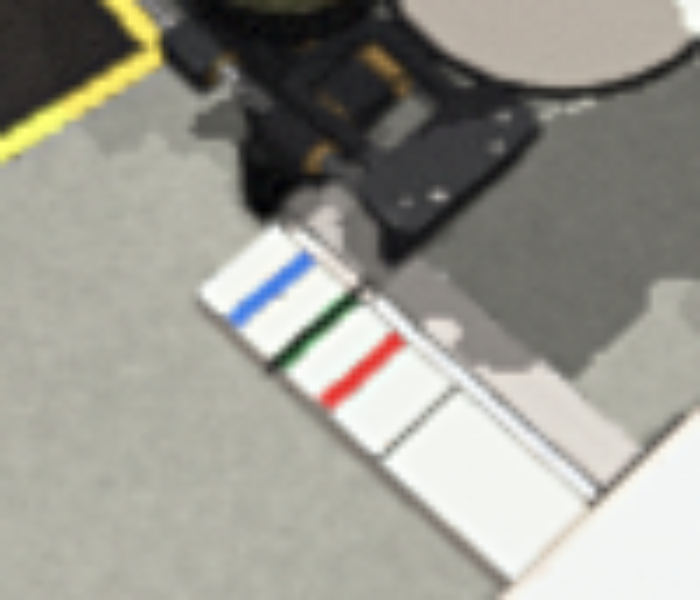

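Pointer on the green mark at (315,330). Holding, then easing home.

Request:
carry_out([
  [0,0,0,0,0,0,8],
  [0,0,0,0,0,0,8],
  [0,0,0,0,0,0,8],
  [0,0,0,0,0,0,8],
  [0,0,0,0,0,0,8],
  [0,0,0,0,0,0,8],
  [0,0,0,0,0,0,8],
  [0,0,0,0,0,0,8],
])

```text
t: 37.05
ee_pos: [619.4, -136.7, 15.7]
tcp_rot: [0.688, 0.726, 0.001, 0.002]
wrist_force: [11.6, -0.2, -6.4]
width: 13.7
grip_force: 30.1
```

Request:
carry_out([
  [0,0,0,0,0,0,8],
  [0,0,0,0,0,0,8],
  [0,0,0,0,0,0,8],
  [0,0,0,0,0,0,8],
  [0,0,0,0,0,0,8],
  [0,0,0,0,0,0,8],
  [0,0,0,0,0,0,8],
  [0,0,0,0,0,0,8],
])

```text
t: 37.85
ee_pos: [619.4, -136.7, 15.7]
tcp_rot: [0.688, 0.726, 0.001, 0.002]
wrist_force: [12.5, -1.1, -6.2]
width: 13.6
grip_force: 30.1
```

Request:
carry_out([
  [0,0,0,0,0,0,8],
  [0,0,0,0,0,0,8],
  [0,0,0,0,0,0,8],
  [0,0,0,0,0,0,8],
  [0,0,0,0,0,0,8],
  [0,0,0,0,0,0,8],
  [0,0,0,0,0,0,8],
  [0,0,0,0,0,0,8],
])

```text
t: 38.65
ee_pos: [619.4, -136.8, 15.7]
tcp_rot: [0.688, 0.726, 0.001, 0.002]
wrist_force: [11.5, -1.4, -5.9]
width: 13.9
grip_force: 30.1
```

Request:
carry_out([
  [0,0,0,0,0,0,8],
  [0,0,0,0,0,0,8],
  [0,0,0,0,0,0,8],
  [0,0,0,0,0,0,8],
  [0,0,0,0,0,0,8],
  [0,0,0,0,0,0,8],
  [0,0,0,0,0,0,8],
  [0,0,0,0,0,0,8],
])

```text
t: 39.45
ee_pos: [619.4, -136.8, 15.7]
tcp_rot: [0.688, 0.726, 0.001, 0.002]
wrist_force: [10.3, -1.0, -6.7]
width: 13.9
grip_force: 30.1
```

Request:
carry_out([
  [3,0,0,0,0,0,8],
  [8,0.5,0,0,0,0,8],
  [13,0.5,0,0,0,0,8],
  [18,1,0,0,0,0,8],
  [23,1,0,0,0,0,8],
  [28,1.5,0,0,0,0,8],
  [33,1.5,0,0,0,0,8],
  [37,2,0,0,0,0,8],
])

```text
t: 40.25
ee_pos: [655.9, -134.6, 15.8]
tcp_rot: [0.688, 0.726, 0.001, 0.002]
wrist_force: [6.3, -2.0, -3.3]
width: 13.5
grip_force: 30.0
```

Request:
carry_out([
  [4,0,0,0,0,0,8],
  [8,0.5,0,0,0,0,8],
  [12,0.5,0,0,0,0,8],
  [15,1,0,0,0,0,8],
  [17,1,0,0,0,0,8],
  [18.5,1,0,0,0,0,8],
  [19.5,1,0,0,0,0,8],
  [19.5,1,0,0,0,0,8],
])

```text
t: 41.05
ee_pos: [673.5, -133.5, 15.7]
tcp_rot: [0.688, 0.726, -0.0, -0.001]
wrist_force: [-3.3, -0.1, 2.9]
width: 13.8
grip_force: 30.0
```

Home. Release and return to the green dish (command at x 674.27, y −132.79, z 15.52).

Request:
carry_out([
  [0,0,0,0,0,0,20],
  [0,0,0,0,0,0,40],
  [0,0,0,0,0,0,60],
  [0,0,0,0,0,0,60],
  [0,0,10,0,0,0,60],
  [0,0,30,0,0,0,65],
  [0,0,55,0,0,0,70],
  [0,0,80,0,0,0,70],
])

```text
t: 41.85
ee_pos: [674.1, -133.5, 97.3]
tcp_rot: [0.688, 0.726, 0.0, 0.0]
wrist_force: [0.1, -0.0, -0.7]
width: 69.7
grip_force: 0.0
```

Request:
carry_out([
  [-11,20,0,0,0,0,70],
  [-23,41,0,0,0,0,70],
  [-35,62,0,0,0,0,70],
  [-47,84,0,0,0,0,70],
  [-59,106,0,0,0,0,70],
  [-71,128,0,0,0,0,70],
  [-82,150,0,0,0,0,70],
  [-87,158.5,0,0,0,0,70],
])

```text
t: 42.65
ee_pos: [586.5, 26.6, 96.5]
tcp_rot: [0.688, 0.726, 0.0, 0.0]
wrist_force: [-0.0, -0.8, -0.2]
width: 69.8
grip_force: 0.0
```

```bash
python3 - <<'E'
from h import *
st(); wdish('green'); top(); b=blobs(shot('scene')); print({c:[x[3] for x in b[c]] for c in('red','green','blue') if c in b})
E
```

```text
t42.6 [586.5  26.6  96.5] psi 0.055 tilt [0.0007 0.0001] F [-0.  -0.8 -0.2] w69.8 0.0
wrist green 256 186 25.1 [588.5  27.1]
{'red': [[410.5, -352.4]], 'green': [], 'blue': []}
{'red': [[699.7, -175.3], [410.0, -353.6]], 'green': [[675.1, -177.1], [590.6, 21.3]], 'blue': [[647.0, -178.0], [436.3, 79.7]]}
```

Request:
carry_out([
  [0,0,-25,0,0,0,70],
  [0,0,-52,0,0,0,70],
  [0,0,-78,0,0,0,70],
  [0,0,-98,0,0,0,70],
  [0,0,-110,0,0,0,70],
  [0,0,-115,0,0,0,70],
  [0,0,-115.5,0,0,0,70],
  [0,0,-115.5,0,0,0,62],
])

```text
t: 43.6
ee_pos: [587.7, 24.7, -19.0]
tcp_rot: [0.688, 0.726, 0.0, 0.001]
wrist_force: [0.1, 0.2, 0.9]
width: 63.8
grip_force: 0.0
```

Request:
carry_out([
  [0,0,0,0,0,0,57],
  [0,0,0,0,0,0,53],
  [0,0,0,0,0,0,50],
  [0,0,0,0,0,0,46],
  [0,0,0,0,0,0,46],
  [0,0,0,0,0,0,46],
  [0,0,0,0,0,0,46],
  [0,0,0,0,0,0,46],
])

```text
t: 44.4
ee_pos: [587.4, 25.0, -19.5]
tcp_rot: [0.688, 0.726, 0.0, 0.0]
wrist_force: [-0.1, 0.3, 5.4]
width: 48.3
grip_force: 30.0
```

Request:
carry_out([
  [-5,-9,0,0,0,0,46],
  [-14,-25,0,0,0,0,46],
  [-25,-44,0,0,0,0,46],
  [-37,-65,0,0,0,0,46],
  [-49,-86,0,0,0,0,46],
  [-61,-107,0,0,0,0,46],
  [-73,-128,0,0,0,0,46],
  [-85,-150,0,0,0,0,46],
])

```text
t: 45.2
ee_pos: [501.7, -125.8, -19.5]
tcp_rot: [0.688, 0.726, 0.0, 0.0]
wrist_force: [1.9, 2.3, 5.2]
width: 48.6
grip_force: 30.0
```

Request:
carry_out([
  [-12,-21,0,0,0,0,46],
  [-24,-42,0,0,0,0,46],
  [-36,-63,0,0,0,0,46],
  [-48,-84,0,0,0,0,46],
  [-60,-105,0,0,0,0,46],
  [-71,-125,0,0,0,0,46],
  [-79,-139,0,0,0,0,46],
  [-83,-146,0,0,0,0,46],
])

```text
t: 46.0
ee_pos: [418.5, -272.1, -19.5]
tcp_rot: [0.689, 0.725, 0.0, 0.0]
wrist_force: [1.7, 4.3, 7.6]
width: 48.1
grip_force: 30.0
```

Request:
carry_out([
  [0,0,0,0,0,0,46],
  [0,0,0,0,0,0,60],
  [0,0,0,0,0,0,70],
  [0,0,0,0,0,0,70],
  [0,0,10,0,0,0,70],
  [0,0,35,0,0,0,70],
  [0,0,65,0,0,0,70],
  [0,0,94.5,0,0,0,70],
])

```text
t: 46.8
ee_pos: [418.9, -270.8, 76.3]
tcp_rot: [0.688, 0.726, 0.0, -0.0]
wrist_force: [-0.2, 0.4, -0.4]
width: 69.9
grip_force: 0.0
```

```bash
python3 - <<'E'
from h import *
st(); wdish('green'); top()
E
```

```text
t46.8 [ 418.9 -270.8   76.3] psi 0.053 tilt [-0.0001  0.0001] F [-0.2  0.4 -0.4] w69.9 0.0
wrist green 254 193 28.2 [ 419.1 -270.9]
{'red': [], 'green': [[417.8, -271.6]], 'blue': [[434.3, 82.5]]}
```

Request:
carry_out([
  [2,35,0,0,0,0,70],
  [4,80,0,0,0,0,70],
  [6,127,0,0,0,0,70],
  [8,174,0,0,0,0,70],
  [10,221,0,0,0,0,70],
  [12,268,0,0,0,0,70],
  [14,315,0,0,0,0,70],
  [15,353,0,0,0,0,70],
])

```text
t: 47.7
ee_pos: [433.4, 84.4, 74.4]
tcp_rot: [0.688, 0.726, -0.0, -0.0]
wrist_force: [0.1, 0.0, -0.0]
width: 69.7
grip_force: 0.0
```

```bash
python3 - <<'E'
from h import *
st(); wdish('blue'); top()
E
```

```text
t47.7 [433.4  84.4  74.4] psi 0.054 tilt [-0.0006  0.0001] F [ 0.1  0.  -0. ] w69.7 0.0
wrist blue 256 194 28.0 [435.1  83.7]
{'red': [[410.1, -352.4]], 'green': [[417.4, -271.5]], 'blue': []}
```

Request:
carry_out([
  [0.5,1,-22,0,0,0,70],
  [0.5,1,-45,0,0,0,70],
  [0.5,1,-67,0,0,0,70],
  [0.5,1,-83,0,0,0,70],
  [0.5,1,-92,0,0,0,70],
  [0.5,1,-94.5,0,0,0,70],
  [0.5,1,-94.5,0,0,0,70],
  [0.5,1,-94.5,0,0,0,62],
])

```text
t: 48.6
ee_pos: [435.0, 82.8, -19.2]
tcp_rot: [0.688, 0.726, 0.0, 0.0]
wrist_force: [0.0, -0.1, 0.6]
width: 63.9
grip_force: 0.0
```

Request:
carry_out([
  [0,0,0,0,0,0,57],
  [0,0,0,0,0,0,53],
  [0,0,0,0,0,0,50],
  [0,0,0,0,0,0,46],
  [0,0,0,0,0,0,46],
  [0,0,0,0,0,0,46],
  [0,0,0,0,0,0,46],
  [0,0,0,0,0,0,46],
])

```text
t: 49.4
ee_pos: [434.7, 83.0, -19.7]
tcp_rot: [0.688, 0.726, 0.0, 0.0]
wrist_force: [-1.1, 0.1, 5.4]
width: 48.5
grip_force: 30.0
```

Request:
carry_out([
  [6,-2,0,0,0,0,46],
  [24,-9,0,0,0,0,46],
  [48,-18,0,0,0,0,46],
  [74,-28,0,0,0,0,46],
  [100,-38,0,0,0,0,46],
  [124,-47,0,0,0,0,46],
  [144,-55,0,0,0,0,46],
  [152.5,-58,0,0,0,0,46],
])

```text
t: 50.2
ee_pos: [587.9, 24.5, -19.7]
tcp_rot: [0.688, 0.725, -0.0, -0.0]
wrist_force: [-7.3, 1.7, 11.7]
width: 48.2
grip_force: 30.0
```

Request:
carry_out([
  [0,0,0,0,0,0,46],
  [0,0,0,0,0,0,60],
  [0,0,0,0,0,0,70],
  [0,0,0,0,0,0,70],
  [0,0,15,0,0,0,70],
  [0,0,45,0,0,0,70],
  [0,0,80,0,0,0,70],
  [0,0,115.5,0,0,0,70],
])

```text
t: 51.0
ee_pos: [586.7, 25.1, 97.9]
tcp_rot: [0.688, 0.726, 0.0, 0.0]
wrist_force: [0.4, -0.2, 0.9]
width: 70.2
grip_force: 0.0
```

Request:
carry_out([
  [10,-18,0,0,0,0,70],
  [22,-39,0,0,0,0,70],
  [34,-60,0,0,0,0,70],
  [46,-82,0,0,0,0,65],
  [58,-104,0,0,0,0,60],
  [70,-126,0,0,0,0,60],
  [81,-148,0,0,0,0,60],
  [87,-158.5,0,0,0,0,60],
])

```text
t: 51.8
ee_pos: [674.4, -135.3, 96.7]
tcp_rot: [0.689, 0.725, 0.0, 0.0]
wrist_force: [0.4, -0.2, 0.4]
width: 60.3
grip_force: 0.0
```

```bash
python3 - <<'E'
from h import *
st(); top(); b=blobs(shot('scene')); print({c:[x[3] for x in b[c]] for c in('red','green','blue') if c in b})
E
```

```text
t51.8 [ 674.4 -135.3   96.7] psi 0.052 tilt [ 0.0007 -0.0005] F [ 0.4 -0.2  0.4] w60.3 0.0
{'red': [[410.1, -352.4]], 'green': [[417.4, -271.5]], 'blue': [[586.9, 24.1]]}
{'red': [[699.7, -175.3], [411.7, -354.3]], 'green': [[675.1, -177.1], [421.6, -273.9]], 'blue': [[647.0, -178.0], [595.0, 21.1]]}
```

Request:
carry_out([
  [0,0,-15,0,0,0,60],
  [0,0,-33,0,0,0,60],
  [0,0,-51,0,0,0,60],
  [0,0,-66,0,0,0,60],
  [0,0,-75,0,0,0,60],
  [0,0,-79,0,0,0,60],
  [0,0,-80,0,0,0,60],
  [0,0,-80,0,0,0,50],
])

```text
t: 52.7
ee_pos: [674.4, -133.5, 16.2]
tcp_rot: [0.688, 0.726, 0.0, 0.0]
wrist_force: [-0.3, -0.7, 0.4]
width: 54.1
grip_force: 0.0
```

Request:
carry_out([
  [0,0,0,0,0,0,40],
  [0,0,0,0,0,0,30],
  [0,0,0,0,0,0,20],
  [0,0,0,0,0,0,12],
  [0,0,0,0,0,0,8],
  [0,0,0,0,0,0,8],
  [0,0,0,0,0,0,8],
  [0,0,0,0,0,0,8],
])

```text
t: 53.5
ee_pos: [673.5, -133.6, 15.7]
tcp_rot: [0.688, 0.726, -0.0, -0.001]
wrist_force: [-6.0, -0.1, 3.5]
width: 13.5
grip_force: 30.0
```

Request:
carry_out([
  [-4,0,0,0,0,0,8],
  [-10,-0.5,0,0,0,0,8],
  [-16,-1,0,0,0,0,8],
  [-22,-1,0,0,0,0,8],
  [-28,-1.5,0,0,0,0,8],
  [-34,-1.5,0,0,0,0,8],
  [-40,-2,0,0,0,0,8],
  [-46,-2.5,0,0,0,0,8],
])

```text
t: 54.3
ee_pos: [629.5, -136.2, 15.7]
tcp_rot: [0.688, 0.726, 0.001, 0.002]
wrist_force: [10.6, -1.0, -5.9]
width: 14.0
grip_force: 30.1
```

Request:
carry_out([
  [-6,0,0,0,0,0,8],
  [-12,-0.5,0,0,0,0,8],
  [-18,-1,0,0,0,0,8],
  [-24,-1,0,0,0,0,8],
  [-29,-1.5,0,0,0,0,8],
  [-33,-1.5,0,0,0,0,8],
  [-35.5,-2,0,0,0,0,8],
  [-36,-2,0,0,0,0,8],
])

```text
t: 55.1
ee_pos: [594.1, -138.2, 15.7]
tcp_rot: [0.688, 0.725, 0.002, 0.003]
wrist_force: [14.4, -0.4, -9.6]
width: 13.6
grip_force: 30.1
```

Request:
carry_out([
  [0,0,0,0,0,0,8],
  [0,0,0,0,0,0,8],
  [0,0,0,0,0,0,8],
  [0,0,0,0,0,0,8],
  [0,0,0,0,0,0,8],
  [0,0,0,0,0,0,8],
  [0,0,0,0,0,0,8],
  [0,0,0,0,0,0,8],
])

```text
t: 55.9
ee_pos: [594.4, -138.2, 15.7]
tcp_rot: [0.688, 0.726, 0.002, 0.003]
wrist_force: [14.2, -0.5, -8.7]
width: 13.9
grip_force: 30.1
```

```bash
python3 - <<'E'
from h import *
st(); s=shot('scene'); u,v=map(int,proj(s,[690,-170,24])); cv2.imwrite('pics/p12.png',cv2.resize(s['pixels'][v-70:v+40,u-50:u+60],(600,600)))
E
```

```text
t55.9 [ 594.4 -138.2   15.7] psi 0.053 tilt [ 0.0065 -0.0012] F [14.2 -0.5 -8.7] w13.9 30.1
```

View pics/p12.png

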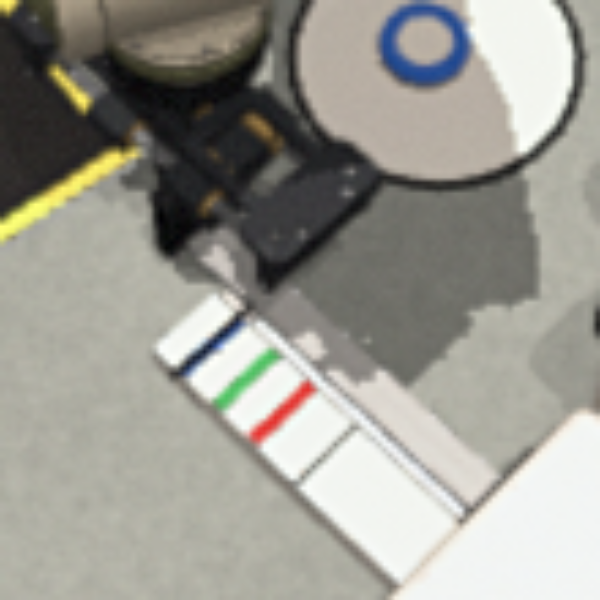

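Pointer stands on the blue mark at (210,345) and the blue dish (425,45) is wholly inside the spot. Holding, then home.

Request:
carry_out([
  [0,0,0,0,0,0,8],
  [0,0,0,0,0,0,8],
  [0,0,0,0,0,0,8],
  [0,0,0,0,0,0,8],
  [0,0,0,0,0,0,8],
  [0,0,0,0,0,0,8],
  [0,0,0,0,0,0,8],
  [0,0,0,0,0,0,8],
])

```text
t: 56.75
ee_pos: [594.4, -138.2, 15.7]
tcp_rot: [0.688, 0.725, 0.002, 0.003]
wrist_force: [14.5, -0.7, -9.2]
width: 14.0
grip_force: 30.1
```

Request:
carry_out([
  [0,0,0,0,0,0,8],
  [0,0,0,0,0,0,8],
  [0,0,0,0,0,0,8],
  [0,0,0,0,0,0,8],
  [0,0,0,0,0,0,8],
  [0,0,0,0,0,0,8],
  [0,0,0,0,0,0,8],
  [0,0,0,0,0,0,8],
])

```text
t: 57.55
ee_pos: [594.4, -138.2, 15.7]
tcp_rot: [0.688, 0.726, 0.002, 0.003]
wrist_force: [14.4, -1.0, -8.8]
width: 13.8
grip_force: 30.1
```

Request:
carry_out([
  [0,0,0,0,0,0,8],
  [0,0,0,0,0,0,8],
  [0,0,0,0,0,0,8],
  [0,0,0,0,0,0,8],
  [0,0,0,0,0,0,8],
  [0,0,0,0,0,0,8],
  [0,0,0,0,0,0,8],
  [0,0,0,0,0,0,8],
])

```text
t: 58.35
ee_pos: [594.4, -138.2, 15.7]
tcp_rot: [0.688, 0.725, 0.002, 0.003]
wrist_force: [15.2, 0.0, -9.0]
width: 14.1
grip_force: 30.1
```

Request:
carry_out([
  [0,0,0,0,0,0,8],
  [0,0,0,0,0,0,8],
  [0,0,0,0,0,0,8],
  [0,0,0,0,0,0,8],
  [0,0,0,0,0,0,8],
  [0,0,0,0,0,0,8],
  [0,0,0,0,0,0,8],
  [0,0,0,0,0,0,8],
])

```text
t: 59.15
ee_pos: [594.4, -138.2, 15.7]
tcp_rot: [0.688, 0.725, 0.002, 0.003]
wrist_force: [14.5, 0.3, -8.8]
width: 13.7
grip_force: 30.1
```

Request:
carry_out([
  [3,0,0,0,0,0,8],
  [8,0.5,0,0,0,0,8],
  [13,0.5,0,0,0,0,8],
  [18,1,0,0,0,0,8],
  [23,1,0,0,0,0,8],
  [28,1.5,0,0,0,0,8],
  [33,1.5,0,0,0,0,8],
  [38,2,0,0,0,0,8],
])

```text
t: 59.95
ee_pos: [631.8, -136.0, 15.7]
tcp_rot: [0.688, 0.726, 0.001, 0.002]
wrist_force: [10.0, -0.4, -4.5]
width: 13.8
grip_force: 30.1
```

Request:
carry_out([
  [5,0.5,0,0,0,0,8],
  [10,0.5,0,0,0,0,8],
  [15,1,0,0,0,0,8],
  [20,1,0,0,0,0,8],
  [25,1.5,0,0,0,0,8],
  [30,1.5,0,0,0,0,8],
  [34,2,0,0,0,0,8],
  [37,2,0,0,0,0,8],
])

```text
t: 60.75
ee_pos: [668.1, -133.9, 15.7]
tcp_rot: [0.688, 0.726, 0.001, 0.001]
wrist_force: [5.8, 0.8, -2.2]
width: 14.1
grip_force: 30.0
```

Request:
carry_out([
  [2,0,0,0,0,0,8],
  [4,0,0,0,0,0,8],
  [6,0.5,0,0,0,0,8],
  [7,0.5,0,0,0,0,8],
  [7,0.5,0,0,0,0,8],
  [7,0.5,0,0,0,0,8],
  [7,0.5,0,0,0,0,8],
  [7,0.5,0,0,0,0,8],
])

```text
t: 61.55
ee_pos: [673.5, -133.5, 15.7]
tcp_rot: [0.688, 0.726, -0.0, -0.001]
wrist_force: [-5.8, 0.4, 4.6]
width: 13.8
grip_force: 30.0
```

Request:
carry_out([
  [0,0,0,0,0,0,20],
  [0,0,0,0,0,0,40],
  [0,0,0,0,0,0,60],
  [0,0,0,0,0,0,60],
  [0,0,10,0,0,0,60],
  [0,0,30,0,0,0,65],
  [0,0,55,0,0,0,70],
  [0,0,80,0,0,0,70],
])

```text
t: 62.35
ee_pos: [674.2, -133.5, 97.3]
tcp_rot: [0.688, 0.726, 0.0, 0.0]
wrist_force: [0.0, -0.1, 0.5]
width: 69.7
grip_force: 0.0
```

Request:
carry_out([
  [-11,20,0,0,0,0,70],
  [-23,41,0,0,0,0,70],
  [-35,62,0,0,0,0,70],
  [-47,84,0,0,0,0,70],
  [-59,106,0,0,0,0,70],
  [-71,128,0,0,0,0,70],
  [-82,150,0,0,0,0,70],
  [-87,158.5,0,0,0,0,70],
])

```text
t: 63.15
ee_pos: [586.6, 26.6, 96.5]
tcp_rot: [0.688, 0.726, 0.0, 0.0]
wrist_force: [0.9, -1.3, -0.5]
width: 70.1
grip_force: 0.0
```

```bash
python3 - <<'E'
from h import *
st(); wdish('blue'); top()
E
```

```text
t63.1 [586.6  26.6  96.5] psi 0.055 tilt [0.0008 0.0001] F [ 0.9 -1.3 -0.5] w70.1 0.0
wrist blue 256 188 25.3 [588.6  25.2]
{'red': [[410.1, -352.4]], 'green': [[417.4, -271.5]], 'blue': []}
```

Slide blue to (427,−190): delta (−160, −216).

Request:
carry_out([
  [0,0,-25,0,0,0,70],
  [0,0,-52,0,0,0,70],
  [0,0,-78,0,0,0,70],
  [0,0,-98,0,0,0,70],
  [0,0,-110,0,0,0,70],
  [0,0,-115,0,0,0,70],
  [0,0,-115.5,0,0,0,70],
  [0,0,-115.5,0,0,0,62],
])

```text
t: 64.05
ee_pos: [587.7, 24.7, -19.0]
tcp_rot: [0.688, 0.726, 0.0, 0.001]
wrist_force: [-0.4, 0.1, -0.5]
width: 64.1
grip_force: 0.0
```

Request:
carry_out([
  [0,0,0,0,0,0,57],
  [0,0,0,0,0,0,53],
  [0,0,0,0,0,0,50],
  [0,0,0,0,0,0,46],
  [0,0,0,0,0,0,46],
  [0,0,0,0,0,0,46],
  [0,0,0,0,0,0,46],
  [0,0,0,0,0,0,46],
])

```text
t: 64.85
ee_pos: [587.4, 25.0, -19.5]
tcp_rot: [0.688, 0.726, 0.0, 0.0]
wrist_force: [0.2, 0.9, 5.7]
width: 48.4
grip_force: 30.0
```

Request:
carry_out([
  [-4,-5,0,0,0,0,46],
  [-12,-16,0,0,0,0,46],
  [-22,-30,0,0,0,0,46],
  [-33,-45,0,0,0,0,46],
  [-44,-60,0,0,0,0,46],
  [-56,-76,0,0,0,0,46],
  [-68,-92,0,0,0,0,46],
  [-80,-108,0,0,0,0,46],
])

```text
t: 65.65
ee_pos: [506.8, -83.8, -19.5]
tcp_rot: [0.688, 0.726, 0.0, 0.0]
wrist_force: [1.8, 1.7, 5.8]
width: 48.0
grip_force: 30.0
```

Request:
carry_out([
  [-12,-16,0,0,0,0,46],
  [-24,-32,0,0,0,0,46],
  [-36,-48,0,0,0,0,46],
  [-48,-64,0,0,0,0,46],
  [-59,-80,0,0,0,0,46],
  [-70,-94,0,0,0,0,46],
  [-77,-104,0,0,0,0,46],
  [-80,-108,0,0,0,0,46],
])

```text
t: 66.45
ee_pos: [426.6, -191.9, -19.5]
tcp_rot: [0.689, 0.725, 0.0, 0.0]
wrist_force: [2.8, 3.9, 6.3]
width: 48.2
grip_force: 30.0
```

Request:
carry_out([
  [0,0,0,0,0,0,46],
  [0,0,0,0,0,0,60],
  [0,0,0,0,0,0,70],
  [0,0,0,0,0,0,70],
  [0,0,10,0,0,0,70],
  [0,0,35,0,0,0,70],
  [0,0,65,0,0,0,70],
  [0,0,94.5,0,0,0,70],
])

```text
t: 67.25
ee_pos: [426.8, -190.8, 76.3]
tcp_rot: [0.688, 0.726, -0.0, -0.0]
wrist_force: [-0.4, -0.2, 0.5]
width: 70.0
grip_force: 0.0
```

Request:
carry_out([
  [0,25,5,0,0,0,70],
  [0,60,10,0,0,0,70],
  [0,100,20,0,0,0,70],
  [0,140,30,0,0,0,70],
  [0,180,40,0,0,0,70],
  [0,200,50,0,0,0,70],
  [0,200,50,0,0,0,70],
  [0,200,50,0,0,0,70],
])

```text
t: 68.05
ee_pos: [427.0, 8.8, 124.9]
tcp_rot: [0.688, 0.726, 0.0, 0.0]
wrist_force: [-1.2, -0.1, -0.4]
width: 70.1
grip_force: 0.0
```

```bash
python3 - <<'E'
from h import *
st(); top(); d=shot('top'); b=blobs(d)
th=np.radians(-5.5); c=np.array([419,-270.4]); Rm=np.array([[np.cos(th),np.sin(th)],[-np.sin(th),np.cos(th)]])
for k in('red','green','blue'):
  for x in b.get(k,[]):
    if x[3][1]<-100 and x[3][0]<600: print(k,'mat',Rm@(np.array(x[3])-c))
print(b.get('orange'))
E
```

```text
t68.0 [427.    8.8 124.9] psi 0.054 tilt [ 0.0004 -0.0004] F [-1.2 -0.1 -0.4] w70.1 0.0
{'red': [[410.1, -352.4]], 'green': [[417.4, -271.5]], 'blue': [[425.5, -192.6]]}
red mat [ -0.60151598 -82.43717716]
green mat [-1.48720359 -1.24828902]
blue mat [-0.98672426 78.06482162]
[(154.9, 284.1, 10.7, [322.6, 251.9]), (148.0, 146.0, 15.8, [670.2, 292.2]), (20.5, 78.5, 5.5, [848.5, 646.9]), (3.1, 74.9, 5.9, [857.8, 695.2])]
```

```bash
python3 -c "
from plant import r
print(r.finish_job())"
```

```text
the job is handed in; nothing more can be done
None
```

I imaged red, then green, then blue; all three dishes now lie on the mat, the filter slide is home, I touched neither bottle nor timer, and the job is handed in (finish_job returned no verdict).

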